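# Clear the mixing bench: flasks to their drip trays, spreader to its clip

### The arm

A 7-joint arm with a two-finger parallel gripper is mounted at the origin on the work surface. World frame = base frame: x ahead of the robot, y to its left, z up, the work surface at z = 0. Lengths are in m, angles in rad, forces in N, time in s.
With the tool pointing down it reaches from about 0.35 to 0.9 m from the base axis. Payload 8.1 kg.
Tool frame: the origin (TCP) lies at the very end of the fingers, on their centre line; the grasp point (between the pads) lies r.grip_depth behind it (r.grip_depth is the distance from the TCP to the grasp point, in m); z points along the fingers, y is the line along which they close (so a half turn about z gives the same grasp; the last joint's range is limited). The gripper opens to 85 mm and grips with 20 to 120 N. Pads are 22 mm wide; open, the fingers measure 114 mm over their backs; the gripper's body (76 mm by 85 mm) begins 54 mm behind the grasp point. The pads swing forward as they close: fully open they stand 13 mm farther back than shut.
Start: joints at [-1.433, 0.434, 0.025, 1.573, -0.012, 1.134, -0.075], TCP at [0.149, 0.607, 0.231] pointing down, gripper open.
Joint ranges: [-2.62, 2.62], [-0.44, 2.09], [-1.27, 1.32], [0.08, 2.57], [-1.32, 4.46], [0.12, 2], [-2.74, 2.74]. Speed limits (rad/s): [2.22, 2.22, 3.01, 3.01, 3.14, 3.14, 3.14].

### API

Orientations are given as a unit quaternion [x, y, z, w].
In Python, from bench import r, capture, camera_info gives the robot as it stands.
- The arm moves only by the shell command python3 -m pendant 'ROWS' [FORCE]. ROWS is a JSON object of lists of equal length, an entry for each row: "xyz": the shift along the tool's x, y, z normalised to -1 to 1, where 1 is 800 mm, a list of three; "angular": the turn, a rotation vector about the tool's x, y, z normalised to -1 to 1, where 1 is 5 degrees, a list of three; "grip": the opening, from -1 (shut) to 1 (fully open). A call has exactly 8 rows; each row shifts and turns the commanded pose from where the row before left it, along the tool's axes as they then stand; what a row does not reach is not made up. A row lasts 1/10 s, in which the tool goes at most 50 mm and 8.59 degrees, less where a joint would pass 70% of its speed; a pose out of reach is approached as far as the arm can. A call with a number of a shift or a turn outside -1 to 1 is refused whole. A call with a gripper value outside its range is refused whole. The fingers move at their own pace and stop on an object; FORCE is the grip in N (left out, the last holds). Time passes only in rows, so rows that do not move let the fingers close, or fill a call up. It gives the time, the measured TCP pose, the force, the opening and the grip force at its end, in the units of the state.
- r.get_obs(): the state, without advancing time (a new reading comes with each control period).
- capture(name): name is "scene" or "top"; returns (picture, depth): 420x560x3 uint8, red, green, blue; 420x560 float32, m along the optical axis (not along the pixel's ray), 0 where there is no reading.
- camera_info(name): a dict with "vertical_fov" (degrees; the focal length in pixels is half the picture's height over the tangent of half this angle, whatever the lens; pixels are square), "cx", "cy" (the principal point, pixels), "k1" (the pictures are not rectified: a ray, as slopes to the right and down, at radius r is drawn at 1 + k1 r^2 times it, then the intrinsics apply), "world_from_camera" (4x4, takes a point from camera to world coordinates). Camera axes: x right, y up, looking along -z (the intrinsics and any distortion apply to the point x, -y, -z); pixel columns grow to the right and rows downward; lengths in m; the calibration is good to about 2 mm. A picture is of the moment at which its call begins. camera_info takes no time and is no camera call.
- r.sign_off(): hands the job in; it is judged then, once.
The state is a dict: "clock": time; "joint_positions": joint angles; "joint_vel": joint speeds; "joint_torque": joint torques, N m; "tcp_pos": TCP position; "eef_rot": TCP orientation; "ft_force": force on the tool from outside, world axes, zero at the start; "ft_torque": the same for the moment, N m; "gripper_width": finger opening in m; "grasp_force": force on a finger pad.
Only numpy, scipy, OpenCV 4.12 (cv2) and the standard library are available. Lean on these libraries where they do the work, as an engineer would, in place of code of your own. Each camera call takes 0.05 s, during which the arm holds its last target. There are 200 camera calls.

### The job

The batch is mixed, so clear the mixing bench: stand each of the three red-capped flasks (square, oblong and round) down flat in the drip tray of its own shape, keeping it upright and not letting it drop, and take the washed spreader out of the wooden draining block and press it blade down, fully home, into the middle of the spring clip. Leave the empty mixing cup and the small tin where they stand.

Things in the scene. Friction and masses are not known exactly. Their poses are not given: they have to be found in the camera images.
- square_flask: white plastic flask with a square base 76 x 76 mm, sides along its x and y; 146 mm tall to the top of the cap. The red screw cap on the middle of its top is 36 mm in diameter and 24 mm high; under it the neck is 29 mm wide and about 10 mm long. Grip it by the cap from above. Weight 0.2 to 0.6 kg. Origin: centre of the underside; z up.
- oblong_flask: white plastic flask with an oblong base 92 mm (along its x) x 48 mm (along its y); 140 mm tall to the top of the cap. The red screw cap on the middle of its top is 36 mm in diameter and 24 mm high; under it the neck is 29 mm wide and about 10 mm long. Grip it by the cap from above. Weight 0.2 to 0.6 kg. Origin: centre of the underside; z up.
- round_flask: white plastic flask with a round base 70 mm in diameter; 134 mm tall to the top of the cap. The red screw cap on the middle of its top is 36 mm in diameter and 24 mm high; under it the neck is 29 mm wide and about 10 mm long. Grip it by the cap from above. Weight 0.2 to 0.6 kg. Origin: centre of the underside; z up.
- square_tray: black plastic drip tray, open on top, fixed to the bench, shaped for the base of the square flask with 8 mm of play all round; inside 92 x 92 mm, sides along its x and y. Floor 3 mm thick, rim 12 mm above the bench. Origin: centre of its underside on the bench; z up.
- oblong_tray: black plastic drip tray, open on top, fixed to the bench, shaped for the base of the oblong flask with 8 mm of play all round; inside 108 mm (along its x) x 64 mm (along its y). Floor 3 mm thick, rim 12 mm above the bench. Origin: centre of its underside on the bench; z up.
- round_tray: black plastic drip tray, open on top, fixed to the bench, shaped for the base of the round flask with 8 mm of play all round; inside 86 mm in diameter. Floor 3 mm thick, rim 12 mm above the bench. Origin: centre of its underside on the bench; z up.
- spreader: steel spreader, 0.17 kg, upright, blade down, at first in the 5 x 106 mm slot, 26 mm deep, of a fixed brown wooden block (60 x 124 mm, 32 high): lift straight up. Blade 3 mm thick (its x), 96 wide (its y), 74 high; on top a black grip 16 mm thick (x), 100 wide (y), 26 high; 98 mm tall in all. Origin: middle of the blade's lower edge; z up. Either face may look either way.
- clip: spring edge clip, fixed: aluminium foot 66 (its x) x 104 mm (its y), 10 high; two sprung steel leaves 72 mm long (along y). Mouth 26 mm wide (x) at 70 mm height, pinch at 40 mm; they part as a blade, its width along y, is pressed straight down (up to 15 N). Home: the blade's edge on the foot, 10 mm above the bench, in a 7 mm channel. Origin: centre of the underside, on the bench; z up.
- mix_cup: empty white plastic mixing cup, loose, 72 mm across the rim, 82 mm high; stays where it is. Origin: centre of the underside.
- small_tin: small closed steel tin, loose, 54 mm in diameter, 52 mm high; stays where it is. Origin: centre of the underside.

How it is judged:
At the end, for the whole second after the job is handed in: Each flask upright (0.08 rad) on the floor of the tray of its shape, centred within 15 mm; spreader blade down in the clip: edge within 4 mm of the foot, 6 mm of the middle across the leaves, 15 mm along, parallel within 0.15 rad, upright within 0.13 rad; all at rest (horizontal distance between square_flask and square_tray below 0.015 m and z of square_flask in the frame of square_tray below 0.008 m and angle between each of square_flask, oblong_flask, round_flask's own z axis and vertical below 0.08 rad and linear speed of each of square_flask, oblong_flask, round_flask, spreader below 0.02 m/s and horizontal distance between oblong_flask and oblong_tray below 0.015 m and z of oblong_flask in the frame of oblong_tray below 0.008 m and horizontal distance between round_flask and round_tray below 0.015 m and z of round_flask in the frame of round_tray below 0.008 m and z of spreader in the frame of clip below 0.014 m and x of spreader in the frame of clip between -0.006 and 0.006 m and y of spreader in the frame of clip between -0.015 and 0.015 m and angle between the x axis of spreader and the x axis of clip, either way round below 0.15 rad and angle between spreader's own z axis and vertical below 0.13 rad); the robot touches nothing.
It fails at once if a flask is knocked over or carried lying (angle between any of square_flask, oblong_flask, round_flask's own z axis and vertical above 0.6 rad).
It fails at once if a flask is dropped: clear of the fingers it moves faster than 0.8 m/s (a fall of some 30 mm) ((contact force between the fingers and square_flask below 0.05 N and linear speed of square_flask above 0.8 m/s) or (contact force between the fingers and oblong_flask below 0.05 N and linear speed of oblong_flask above 0.8 m/s) or (contact force between the fingers and round_flask below 0.05 N and linear speed of round_flask above 0.8 m/s)).
It fails at once if the mixing cup is shifted by more than 30 mm (distance of mix_cup from where it was at the start of the episode above 0.03 m).
It fails at once if the small tin is shifted by more than 30 mm (distance of small_tin from where it was at the start of the episode above 0.03 m).
It also fails if it takes over 144 s, if anything falls off the work surface, if the arm or the gripper's body presses on something with over 40 N, if the wrist force passes 120 N, or if a joint passes its speed limit or range.

## Working session

There is one attempt and no reset: what is moved stays moved. The work goes in short steps, Python scripts to look and compute and a shell command to move; the robot and the scene stay as the last step left them, time stands still between calls to the robot, and variables do not carry over. Pictures are saved under pics/ and viewed, at most 14 in all, crops included, and the job is handed in when it is done.

```bash
mkdir -p pics; ls; python3 - <<'E'
from bench import r,capture,camera_info
import cv2,numpy as np
for n in("scene","top"):
    p,d=capture(n); cv2.imwrite(f"pics/{n}0.png",p[...,::-1]); np.savez(f"pics/{n}0.npz",p=p,d=d)
    print(n,camera_info(n))
print(r.get_obs(),r.grip_depth)
E
```

```text
pics
scene {'vertical_fov': 57.750769872913175, 'cx': 283.7387963426409, 'cy': 202.5255179206225, 'k1': -0.05145194918403522, 'world_from_camera': array([[-0.6825933 , -0.43374931,  0.58815638,  1.14172537],
       [ 0.73063811, -0.38819041,  0.56167265,  0.59947331],
       [-0.01530845,  0.81312345,  0.58188995,  0.65829463],
       [ 0.        ,  0.        ,  0.        ,  1.        ]])}
top {'vertical_fov': 49.46548241328667, 'cx': 277.70435689051243, 'cy': 207.51411376658498, 'k1': -0.13543552659613045, 'world_from_camera': array([[ 0.03255263,  0.97904663, -0.20101747,  0.26147728],
       [-0.99946171,  0.03270744, -0.00255202, -0.0031656 ],
       [ 0.00407623,  0.20099234,  0.97958433,  1.29719376],
       [ 0.        ,  0.        ,  0.        ,  1.        ]])}
{'clock': 0.1, 'joint_positions': array([-1.43258052,  0.43516979,  0.02498766,  1.57397163, -0.01160921,
        1.13400873, -0.07509608]), 'joint_vel': array([ 0.00067337, -0.00250969,  0.00036489, -0.00338909,  0.00014795,
        0.00038994,  0.00046683]), 'joint_torque': array([ 3.05884503e-03, -6.71751380e+01,  1.02805752e+00, -3.16903031e+01,
        1.57647952e-02,  7.17968680e-03, -3.41629317e-06]), 'tcp_pos': array([0.14900953, 0.60652537, 0.2306077 ]), 'eef_rot': array([ 1.20157740e-01,  9.92754561e-01, -7.05821908e-04, -2.16644038e-05]), 'ft_force': array([ 0.52323968,  0.03490104, -0.93743618]), 'ft_torque': array([0.00782713, 0.02834205, 0.02328814]), 'grasp_force': 0.0, 'gripper_width': 0.08585434059495199} 0.0187
```

View pics/scene0.png

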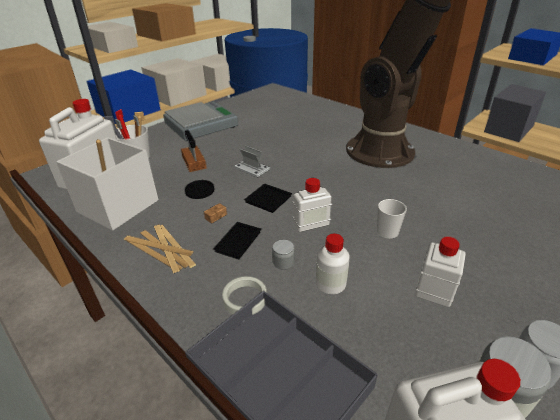

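View pics/top0.png

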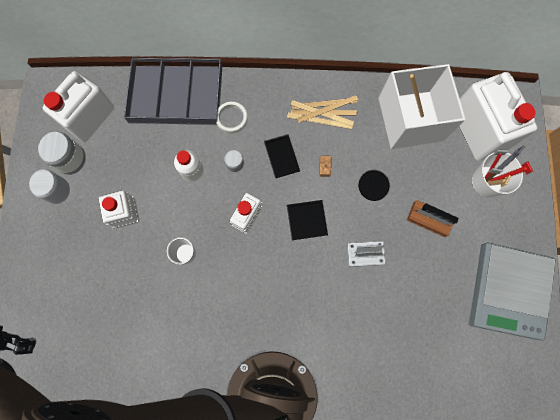

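The scene view shows all the parts. In the top view the red caps are at (184,157) round, (110,204) square and (244,208) oblong. The trays are at (282,156) oblong, (307,220) square and (374,185) round. The clip is at (366,253), the spreader in its block at (433,217), the cup at (180,251) and the tin at (234,160).

```bash
cat > h.py <<'E'
import numpy as np,cv2
from bench import r,capture,camera_info
def K(n):
    c=camera_info(n); f=210/np.tan(np.radians(c["vertical_fov"]/2)); return c,f
def rays(n,uv):
    c,f=K(n); M=np.array([[f,0,c["cx"]],[0,f,c["cy"]],[0,0,1]])
    uv=np.asarray(uv,float).reshape(-1,1,2)
    s=cv2.undistortPoints(uv,M,np.array([c["k1"],0,0,0.]))[:,0]
    T=c["world_from_camera"]; return T[:3,3],np.c_[s[:,0],-s[:,1],-np.ones(len(s))]@T[:3,:3].T
def plane(n,uv,z):
    o,d=rays(n,uv); return o+d*((z-o[2])/d[:,2])[:,None]
def cloud(n,d):
    v,u=np.mgrid[:420,:560]; o,D=rays(n,np.c_[u.ravel(),v.ravel()])
    P=o+D*d.reshape(-1,1); P[d.ravel()==0]=np.nan; return P.reshape(420,560,3)
def rect(P):
    (c,s,a)=cv2.minAreaRect((P[:,:2]*1000).astype(np.float32)); 
    return np.round(c,1),np.round(s,1),round(a,1)   # mm; angle of side s[0] from world x
def red(p):
    h=cv2.cvtColor(p,cv2.COLOR_RGB2HSV); return ((h[...,0]<8)|(h[...,0]>172))&(h[...,1]>150)&(h[...,2]>60)
E
python3 - <<'E'
from h import *
I={n:np.load(f"pics/{n}0.npz") for n in("scene","top")}
C={n:cloud(n,I[n]["d"]) for n in I}
def circ(P):
    c,rad=cv2.minEnclosingCircle((P[:,:2]*1000).astype(np.float32)); return np.round(c,1),round(rad*2,1)
rois={"square":((110,204),(440,245),.146,.112),"oblong":((244,208),(312,185),.140,.106),"round":((184,157),(334,242),.134,.1)}
for k,(t,s,h,sh) in rois.items():
  for n,c,w in(("top",t,22),("scene",s,16)):
    m=red(I[n]["p"]); q=np.zeros_like(m); q[c[1]-w:c[1]+w,c[0]-w:c[0]+w]=1
    P=C[n][m&q]; z=np.nanpercentile(P[:,2],[50,90,98]); T=P[P[:,2]>h-.006]
    print(k,n,len(P),z.round(3),"top:",len(T),circ(T))
  w=45; P=C["top"][t[1]-w:t[1]+w,t[0]-w:t[0]+w].reshape(-1,3); P=P[np.hypot(*(P[:,:2]-T[:,:2].mean(0)).T)<.075]
  for a,b in((.08,h-.03),(.05,h-.03),(.09,h-.03)):
    Q=P[(P[:,2]>a)&(P[:,2]<b)]; print("  body",a,len(Q),rect(Q),np.nanpercentile(Q[:,2],[10,50,90]).round(3))
g=cv2.cvtColor(I["top"]["p"],cv2.COLOR_RGB2GRAY)
for k,c,z in(("oblong_tray",(282,156),.012),("square_tray",(307,220),.012),("round_tray",(374,185),.012)):
    m=np.zeros_like(g); w=30; m[c[1]-w:c[1]+w,c[0]-w:c[0]+w]=(g[c[1]-w:c[1]+w,c[0]-w:c[0]+w]<50)
    n,l,st,ce=cv2.connectedComponentsWithStats(m); i=l[c[1],c[0]]; v,u=np.where(l==i)
    P=plane("top",np.c_[u,v],z); print(k,len(P),rect(P),circ(P),(P.mean(0)*1000).round(1), np.nanmedian(C["top"][l==i][:,2]))
for k,c,w in(("spreader",(433,217),32),("clip",(366,253),25),("cup",(180,251),18),("tin",(234,160),14)):
    P=C["top"][c[1]-w:c[1]+w,c[0]-w:c[0]+w].reshape(-1,3); 
    for a,b in((.005,.02),(.024,.04),(.045,.06),(.06,.08),(.075,.09),(.09,.12)):
        Q=P[(P[:,2]>a)&(P[:,2]<b)]
        if len(Q)>8: print(k,a,b,len(Q),rect(Q),circ(Q)[1],np.median(Q[:,2]).round(4))
E
```

```text
square top 161 [0.145 0.148 0.15 ] top: 135 (array([494.3, 446.3]), 35.5)
square scene 277 [0.143 0.145 0.146] top: 158 (array([500.6, 448.2]), 37.1)
  body 0.08 631 (array([495.7, 446. ]), array([78.9, 78.6]), 15.9) [0.093 0.106 0.114]
  body 0.05 770 (array([495.5, 446. ]), array([79.1, 78.7]), 16.7) [0.067 0.105 0.114]
  body 0.09 579 (array([495.9, 446.1]), array([78.3, 78.7]), 16.8) [0.1   0.107 0.114]
oblong top 156 [0.14  0.144 0.145] top: 145 (array([497. ,  87.9]), 36.0)
oblong scene 180 [0.137 0.14  0.141] top: 103 (array([501.2,  90.3]), 36.2)
  body 0.08 431 (array([497.5,  88.3]), array([48.8, 92. ]), 63.1) [0.095 0.101 0.108]
  body 0.05 497 (array([497.4,  88.1]), array([49.5, 92.2]), 62.7) [0.073 0.1   0.108]
  body 0.09 406 (array([497.5,  88.3]), array([48.8, 92.1]), 63.0) [0.096 0.101 0.108]
round top 149 [0.134 0.137 0.138] top: 126 (array([632.4, 259.2]), 36.2)
round scene 281 [0.132 0.134 0.135] top: 178 (array([635.6, 262.2]), 38.6)
  body 0.08 312 (array([630.8, 257. ]), array([65.4, 68.4]), 35.6) [0.088 0.095 0.101]
  body 0.05 401 (array([630.2, 256.8]), arr
[... 1460 characters left out ...]
 , -250.1]), array([31.4, 57.2]), 5.2) 63.1 0.0763
cup 0.005 0.02 147 (array([392.3, 277.6]), array([ 99.9, 101.1]), 1.8) 127.2 0.007
cup 0.024 0.04 61 (array([382.1, 260.9]), array([61.8, 56. ]), 36.7) 62.8 0.0332
cup 0.045 0.06 67 (array([383.3, 258.7]), array([65.6, 61.1]), 66.1) 66.7 0.0536
cup 0.06 0.08 108 (array([383.6, 259.6]), array([72.1, 67. ]), 65.7) 73.1 0.0744
cup 0.075 0.09 134 (array([383.1, 258.7]), array([70.8, 71.7]), 4.8) 74.2 0.081
tin 0.005 0.02 47 (array([667. , 137.7]), array([78.2, 65.8]), 18.8) 83.5 0.0095
tin 0.024 0.04 38 (array([644.7, 130.5]), array([29.2, 53.4]), 13.8) 53.7 0.0337
tin 0.045 0.06 233 (array([657.4, 134.1]), array([49.1, 48.1]), 37.0) 52.4 0.0527
```

```bash
python3 - <<'E'
import cv2
a=cv2.imread("pics/top0.png")[190:275,335:470]; b=cv2.imread("pics/scene0.png")[120:215,165:300]
a=cv2.resize(a,(540,340),interpolation=cv2.INTER_CUBIC)
b=cv2.resize(b,(540,380)[:1]+(250,),interpolation=cv2.INTER_CUBIC) if 0 else cv2.resize(b,(355,250),interpolation=cv2.INTER_CUBIC)
b=cv2.copyMakeBorder(b,0,0,0,540-355,0); cv2.imwrite("pics/crop1.png",cv2.vconcat([a,b]))
E
```

```text
(no output)
```

View pics/crop1.png

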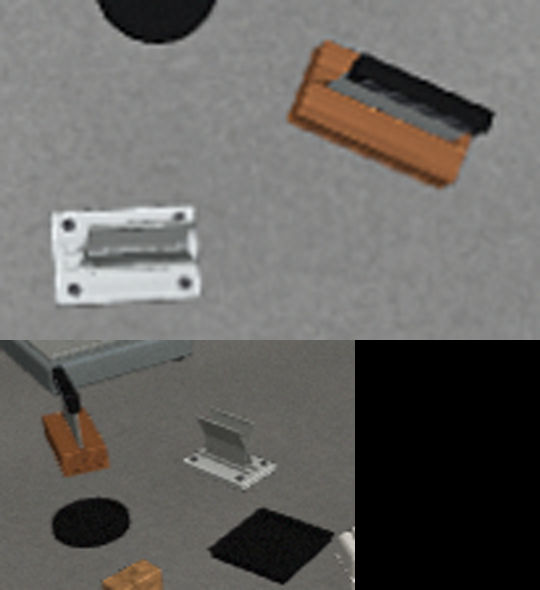

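The crop shows the clip's leaves running along the image's horizontal, tilted about 5°. The spreader's grip stands over the slot, and both match the measured rectangles. Next I check the fixed parts in the second camera and average the two.

```bash
python3 - <<'E'
from h import *
d=np.load("pics/scene0.npz"); C=cloud("scene",d["d"]); g=cv2.cvtColor(d["p"],cv2.COLOR_RGB2GRAY)
for k,c in(("oblong_tray",(238,240)),("square_tray",(269,197)),("round_tray",(200,189))):
    m=np.zeros_like(g); w=32; s=np.s_[c[1]-w:c[1]+w,c[0]-w:c[0]+w]; m[s]=g[s]<45
    n,l=cv2.connectedComponents(m); v,u=np.where(l==l[c[1],c[0]])
    P=plane("scene",np.c_[u,v],.012); print(k,len(P),rect(P))
allP=C.reshape(-1,3)
for k,c,zs in(("spreader",(507,-442),((.028,.036),(.08,.12))),("clip",(401,-255),((.006,.015),(.045,.06),(.06,.08)))):
    P=allP[np.hypot(*(allP[:,:2]-np.array(c)/1000).T)<.08]
    for a,b in zs:
        Q=P[(P[:,2]>a)&(P[:,2]<b)]
        if len(Q)>8: print(k,a,b,len(Q),rect(Q))
E
```

```text
oblong_tray 977 (array([686.5,  -2.7]), array([126.4,  78.7]), 18.4)
square_tray 779 (array([499.5, -78.9]), array([113.2, 109.1]), 9.9)
round_tray 445 (array([ 610.3, -270.6]), array([104.6,  87.1]), 51.7)
spreader 0.028 0.036 252 (array([ 506.7, -441.6]), array([132.7,  61.3]), 67.2)
spreader 0.08 0.12 112 (array([ 507.6, -440.4]), array([106.4,  16.8]), 67.6)
clip 0.006 0.015 217 (array([ 405.4, -254.5]), array([ 68.3, 108.3]), 6.1)
clip 0.045 0.06 79 (array([ 403. , -254.6]), array([22.4, 72.4]), 5.3)
clip 0.06 0.08 108 (array([ 402.6, -254.8]), array([36. , 73.2]), 5.2)
```

```bash
cat > go.py <<'E'
# usage: go.py x y z yaw(deg of tool y in world, mod 180) rows : prints tool-axis row values
import sys,numpy as np
from bench import r
from scipy.spatial.transform import Rotation as R
x,y,z,yaw,n=map(float,sys.argv[1:6]); o=r.get_obs(); A=R.from_quat(o["eef_rot"]).as_matrix()
ty=np.degrees(np.arctan2(A[1,1],A[0,1])); dy=(yaw-ty+90)%180-90
s=A.T@(np.array([x,y,z])/1000-o["tcp_pos"])
T=np.array([[np.sin(np.radians(yaw))*-1,np.cos(np.radians(yaw)),0],[np.cos(np.radians(yaw)),np.sin(np.radians(yaw)),0],[0,0,-1]]).T
if abs((R.from_matrix(T).as_matrix()[:,1]@A[:,1]))>0 and T[:,1]@A[:,1]<0: T[:,:2]*=-1
print("clock",round(o["clock"],1),"tcp",(o["tcp_pos"]*1000).round(1),"tool y",ty.round(1),"tilt",np.degrees(np.arccos(-A[2,2])).round(2),"w",round(o["gripper_width"]*1000,1),"gf",round(o["grasp_force"],1),"F",o["ft_force"].round(1),"q7",o["joint_positions"][6].round(2))
print("mm",(s*1000).round(1),"row xyz",(s/.8/n).round(4),"|row| mm",(np.linalg.norm(s)*1000/n).round(1),"turn rotvec/5deg",(np.degrees(R.from_matrix(A.T@T).as_rotvec())/5).round(2))
E
Z='[0,0,0]'
python3 -m pendant '{"xyz":[[-0.0362,-0.0327,0],[-0.0362,-0.0327,0],[-0.0362,-0.0327,0],[-0.0362,-0.0327,0],[-0.0362,-0.0327,0],[-0.0362,-0.0327,0],[-0.0362,-0.0327,0],[-0.0362,-0.0327,0]],"angular":[[0,0,0],[0,0,0],[0,0,0],[0,0,0],[0,0,0],[0,0,0],[0,0,0],[0,0,0]],"grip":[1,1,1,1,1,1,1,1]}' 60
python3 -m pendant '{"xyz":[[-0.0362,-0.0327,0],[-0.0362,-0.0327,0],[-0.0362,-0.0327,0],[-0.0362,-0.0327,0],[-0.0362,-0.0327,0],[-0.0362,-0.0327,0],[-0.0362,-0.0327,0],[-0.0362,-0.0327,0]],"angular":[[0,0,0],[0,0,0],[0,0,0],[0,0,0],[0,0,0],[0,0,0],[0,0,0],[0,0,0]],"grip":[1,1,1,1,1,1,1,1]}'
python3 -m pendant '{"xyz":[[0,0,0],[0,0,0],[0,0,0],[0,0,0],[0,0,0],[0,0,0],[0,0,0],[0,0,0]],"angular":[[0,0,1],[0,0,1],[0,0,1],[0,0,1],[0,0,1],[0,0,1],[0,0,1],[0,0,1]],"grip":[1,1,1,1,1,1,1,1]}'
python3 -m pendant '{"xyz":[[0,0,0],[0,0,0],[0,0,0],[0,0,0],[0,0,0],[0,0,0],[0,0,0],[0,0,0]],"angular":[[0,0,1],[0,0,1],[0,0,1],[0,0,1],[0,0,1],[0,0,1],[0,0,1],[0,0,1]],"grip":[1,1,1,1,1,1,1,1]}'
python3 -m pendant '{"xyz":[[0,0,0],[0,0,0],[0,0,0],[0,0,0],[0,0,0],[0,0,0],[0,0,0],[0,0,0]],"angular":[[0,0,1],[0,0,1],[0,0,1],[0,0,1],[0,0,0],[0,0,0],[0,0,0],[0,0,0]],"grip":[1,1,1,1,1,1,1,1]}'
python3 go.py 499 89 112 -24 4
```

```text
clock: 0.9
tcp_pos: [0.3247, 0.3468, 0.2311]
eef_rot: [0.12, 0.993, -0.0, -0.0]
ft_force: [0.1, -0.6, 0.1]
gripper_width: 0.0854
grasp_force: 0.0
clock: 1.7
tcp_pos: [0.4997, 0.0885, 0.2312]
eef_rot: [0.12, 0.993, 0.0, -0.0]
ft_force: [0.2, 1.3, 0.9]
gripper_width: 0.0853
grasp_force: 0.0
clock: 2.5
tcp_pos: [0.4989, 0.0899, 0.231]
eef_rot: [0.454, 0.891, -0.0, -0.0]
ft_force: [0.2, 0.3, 0.3]
gripper_width: 0.0852
grasp_force: 0.0
clock: 3.3
tcp_pos: [0.4989, 0.0899, 0.231]
eef_rot: [0.731, 0.682, -0.0, -0.0]
ft_force: [-0.9, 0.1, 0.6]
gripper_width: 0.0854
grasp_force: 0.0
clock: 4.1
tcp_pos: [0.4992, 0.0899, 0.2313]
eef_rot: [0.837, 0.547, -0.0, -0.0]
ft_force: [0.6, -0.6, -0.0]
gripper_width: 0.0852
grasp_force: 0.0
clock 4.1 tcp [499.2  89.9 231.3] tool y -23.7 tilt 0.01 w 85.2 gf 0.0 F [ 0.6 -0.6 -0. ] q7 -0.48
mm [ -0.9   0.2 119.3] row xyz [-0.0003  0.0001  0.0373] |row| mm 29.8 turn rotvec/5deg [-0.   -0.    0.05]
```

```bash

python3 -m pendant '{"xyz":[[0,0,0.0249],[0,0,0.0249],[0,0,0.0249],[0,0,0.0249],[0,0,0.0249],[0,0,0.0249],[0,0,0],[0,0,0]],"angular":[[0,0,0],[0,0,0],[0,0,0],[0,0,0],[0,0,0],[0,0,0],[0,0,0],[0,0,0]],"grip":[1,1,1,1,1,1,1,1]}' 60
python3 -m pendant '{"xyz":[[0,0,0],[0,0,0],[0,0,0],[0,0,0],[0,0,0],[0,0,0],[0,0,0],[0,0,0]],"angular":[[0,0,0],[0,0,0],[0,0,0],[0,0,0],[0,0,0],[0,0,0],[0,0,0],[0,0,0]],"grip":[-1,-1,-1,-1,-1,-1,-1,-1]}' 60
python3 -m pendant '{"xyz":[[0,0,0],[0,0,0],[0,0,0],[0,0,0],[0,0,0],[0,0,0],[0,0,0],[0,0,0]],"angular":[[0,0,0],[0,0,0],[0,0,0],[0,0,0],[0,0,0],[0,0,0],[0,0,0],[0,0,0]],"grip":[-1,-1,-1,-1,-1,-1,-1,-1]}'
python3 go.py 499 89 282 -24 7
```

```text
clock: 4.9
tcp_pos: [0.4993, 0.0897, 0.112]
eef_rot: [0.838, 0.546, -0.0, 0.0]
ft_force: [0.1, -0.4, 0.0]
gripper_width: 0.0855
grasp_force: 0.0
clock: 5.7
tcp_pos: [0.4999, 0.09, 0.1125]
eef_rot: [0.838, 0.546, 0.001, 0.0]
ft_force: [0.0, -0.5, 7.0]
gripper_width: 0.0346
grasp_force: 59.2
clock: 6.5
tcp_pos: [0.4999, 0.0901, 0.1125]
eef_rot: [0.838, 0.546, 0.001, 0.0]
ft_force: [-0.3, -1.5, 6.7]
gripper_width: 0.0344
grasp_force: 59.2
clock 6.5 tcp [499.9  90.1 112.5] tool y -23.8 tilt 0.09 w 34.4 gf 59.2 F [-0.3 -1.5  6.7] q7 -0.35
mm [  -1.1   -0.2 -169.5] row xyz [-0.0002 -0.     -0.0303] |row| mm 24.2 turn rotvec/5deg [ 0.01 -0.01  0.04]
```

```bash

python3 -m pendant '{"xyz":[[0,0,-0.01],[0,0,-0.03],[0,0,-0.03],[0,0,-0.03],[0,0,-0.03],[0,0,-0.03],[0,0,-0.03],[0,0,-0.02]],"angular":[[0,0,0],[0,0,0],[0,0,0],[0,0,0],[0,0,0],[0,0,0],[0,0,0],[0,0,0]],"grip":[-1,-1,-1,-1,-1,-1,-1,-1]}' 60
python3 -m pendant '{"xyz":[[0,0,0],[0,0,0],[0,0,0],[0,0,0],[0,0,0],[0,0,0],[0,0,0],[0,0,0]],"angular":[[0,0,-0.8],[0,0,-0.8],[0,0,-0.8],[0,0,-0.8],[0,0,-0.8],[0,0,-0.8],[0,0,-0.8],[0,0,-0.8]],"grip":[-1,-1,-1,-1,-1,-1,-1,-1]}'
python3 -m pendant '{"xyz":[[0,0,0],[0,0,0],[0,0,0],[0,0,0],[0,0,0],[0,0,0],[0,0,0],[0,0,0]],"angular":[[0,0,-0.8],[0,0,-0.8],[0,0,-0.8],[0,0,-0.3],[0,0,0],[0,0,0],[0,0,0],[0,0,0]],"grip":[-1,-1,-1,-1,-1,-1,-1,-1]}'
python3 go.py 684 -5 280 21.7 8
python3 - <<'E'
from h import *
for n in("top","scene"):
    p,d=capture(n); P=cloud(n,d).reshape(-1,3); P=P[np.hypot(*(P[:,:2]-[.5,.09]).T)<.07]
    for a,b in((.21,.29),(.23,.29)):
        Q=P[(P[:,2]>a)&(P[:,2]<b)]; print(n,len(Q),rect(Q) if len(Q)>5 else "")
    cv2.imwrite(f"pics/{n}1.png",p[...,::-1])
E
```

```text
clock: 7.3
tcp_pos: [0.4992, 0.0897, 0.2816]
eef_rot: [0.838, 0.546, 0.001, 0.0]
ft_force: [-0.3, -0.3, -3.2]
gripper_width: 0.0342
grasp_force: 60.2
clock: 8.1
tcp_pos: [0.4986, 0.0897, 0.2799]
eef_rot: [0.654, 0.757, -0.0, -0.0]
ft_force: [0.6, 0.1, -2.3]
gripper_width: 0.0346
grasp_force: 60.4
clock: 8.9
tcp_pos: [0.4992, 0.09, 0.2798]
eef_rot: [0.562, 0.827, -0.0, -0.0]
ft_force: [0.1, -0.4, -2.5]
gripper_width: 0.0344
grasp_force: 60.4
clock 8.9 tcp [499.2  90.  279.8] tool y 21.7 tilt 0.0 w 34.4 gf 60.4 F [ 0.1 -0.4 -2.5] q7 0.23
mm [-156.5  136.7   -0.2] row xyz [-0.0245  0.0214 -0.    ] |row| mm 26.0 turn rotvec/5deg [-0.   -0.   -0.01]
top 0 
top 0 
scene 956 (array([503.3,  89.1]), array([93.5, 49.6]), 18.1)
scene 733 (array([503.3,  89.1]), array([93.5, 49.6]), 18.1)
```

View pics/scene1.png

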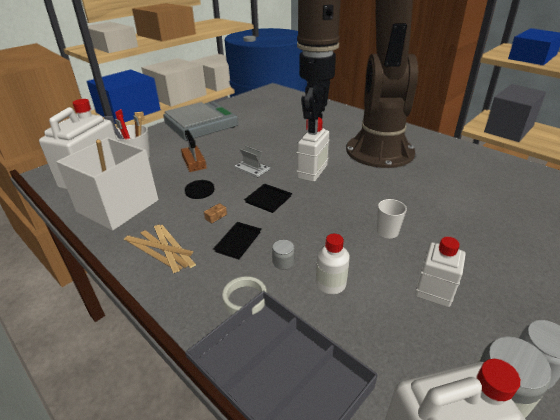

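The oblong flask hangs upright at about (313,155), turned to the tray's angle.

```bash

python3 -m pendant '{"xyz":[[-0.0245,0.0214,0],[-0.0245,0.0214,0],[-0.0245,0.0214,0],[-0.0245,0.0214,0],[-0.0245,0.0214,0],[-0.0245,0.0214,0],[-0.0245,0.0214,0],[-0.0245,0.0214,0]],"angular":[[0,0,0],[0,0,0],[0,0,0],[0,0,0],[0,0,0],[0,0,0],[0,0,0],[0,0,0]],"grip":[-1,-1,-1,-1,-1,-1,-1,-1]}' 60
python3 -m pendant '{"xyz":[[0,0,0],[0,0,0.027],[0,0,0.027],[0,0,0.027],[0,0,0.027],[0,0,0.027],[0,0,0.027],[0,0,0.027]],"angular":[[0,0,0],[0,0,0],[0,0,0],[0,0,0],[0,0,0],[0,0,0],[0,0,0],[0,0,0]],"grip":[-1,-1,-1,-1,-1,-1,-1,-1]}'
python3 go.py 684 -5 116 21.7 6
python3 - <<'E'
from h import *
for n in("top","scene"):
    p,d=capture(n); cv2.imwrite(f"pics/{n}2.png",p[...,::-1])
cv2.imwrite("pics/c2.png",cv2.resize(cv2.imread("pics/scene2.png")[130:280,150:350],(800,600),interpolation=cv2.INTER_CUBIC))
E
```

```text
clock: 9.8
tcp_pos: [0.6854, -0.0054, 0.2794]
eef_rot: [0.561, 0.828, -0.0, -0.0]
ft_force: [0.0, -0.5, -1.8]
gripper_width: 0.0345
grasp_force: 60.5
clock: 10.6
tcp_pos: [0.6839, -0.0044, 0.1277]
eef_rot: [0.561, 0.828, 0.0, -0.0]
ft_force: [-0.4, 0.1, -2.3]
gripper_width: 0.0343
grasp_force: 61.0
clock 10.6 tcp [683.9  -4.4 127.7] tool y 21.7 tilt 0.03 w 34.3 gf 61.0 F [-0.4  0.1 -2.3] q7 0.61
mm [-0.6 -0.2 11.7] row xyz [-0.0001 -0.      0.0024] |row| mm 1.9 turn rotvec/5deg [-0.   -0.01  0.  ]
```

View pics/c2.png

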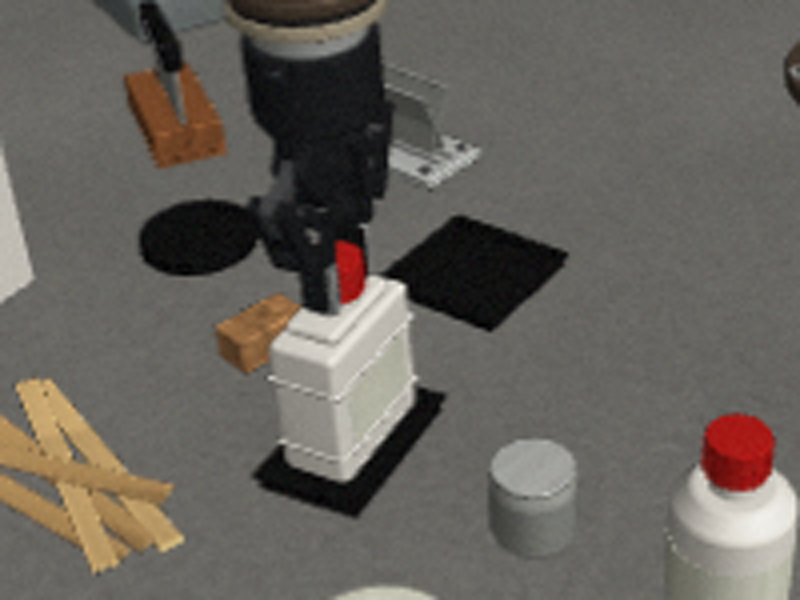

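The flask is centred over the oblong tray, with its bottom at about (345,465) in the crop, so I lower and release it.

```bash

python3 -m pendant '{"xyz":[[0,0,0.0024],[0,0,0.0024],[0,0,0.0024],[0,0,0.0024],[0,0,0.0024],[0,0,0.0024],[0,0,0],[0,0,0]],"angular":[[0,0,0],[0,0,0],[0,0,0],[0,0,0],[0,0,0],[0,0,0],[0,0,0],[0,0,0]],"grip":[-1,-1,-1,-1,-1,-1,-1,-1]}' 60
python3 -m pendant '{"xyz":[[0,0,0.001],[0,0,0],[0,0,0],[0,0,0],[0,0,0],[0,0,0],[0,0,0],[0,0,0]],"angular":[[0,0,0],[0,0,0],[0,0,0],[0,0,0],[0,0,0],[0,0,0],[0,0,0],[0,0,0]],"grip":[-1,-1,-1,-1,-1,-1,-1,-1]}'
python3 go.py 684 -5 116 21.7 6
```

```text
clock: 11.5
tcp_pos: [0.6844, -0.0051, 0.117]
eef_rot: [0.561, 0.828, -0.0, -0.0]
ft_force: [0.3, -0.1, -3.1]
gripper_width: 0.0344
grasp_force: 60.6
clock: 12.3
tcp_pos: [0.6844, -0.0051, 0.1163]
eef_rot: [0.561, 0.828, 0.0, -0.0]
ft_force: [0.1, -0.6, -1.1]
gripper_width: 0.0342
grasp_force: 60.6
clock 12.3 tcp [684.4  -5.1 116.3] tool y 21.7 tilt 0.0 w 34.2 gf 60.6 F [ 0.1 -0.6 -1.1] q7 0.62
mm [ 0.2 -0.4  0.3] row xyz [ 0.0001 -0.0001  0.0001] |row| mm 0.1 turn rotvec/5deg [ 0. -0.  0.]
```

```bash

python3 -m pendant '{"xyz":[[0,0,0],[0,0,0],[0,0,0],[0,0,0],[0,0,0],[0,0,0],[0,0,0],[0,0,0]],"angular":[[0,0,0],[0,0,0],[0,0,0],[0,0,0],[0,0,0],[0,0,0],[0,0,0],[0,0,0]],"grip":[0,0,0.5,1,1,1,1,1]}'
python3 -m pendant '{"xyz":[[0,0,-0.01],[0,0,-0.02],[0,0,-0.03],[0,0,-0.03],[0,0,-0.03],[0,0,-0.03],[0,0,-0.03],[0,0,0]],"angular":[[0,0,0],[0,0,0],[0,0,0],[0,0,0],[0,0,0],[0,0,0],[0,0,0],[0,0,0]],"grip":[1,1,1,1,1,1,1,1]}'
python3 go.py 497 447.5 258 21.7 16
```

```text
clock: 13.1
tcp_pos: [0.6844, -0.005, 0.1163]
eef_rot: [0.561, 0.828, 0.0, -0.0]
ft_force: [0.1, 0.3, 0.1]
gripper_width: 0.0853
grasp_force: 0.0
clock: 13.9
tcp_pos: [0.6863, -0.0058, 0.2658]
eef_rot: [0.562, 0.827, 0.002, 0.003]
ft_force: [0.4, 0.6, -0.1]
gripper_width: 0.0855
grasp_force: 0.0
clock 13.9 tcp [686.3  -5.8 265.8] tool y 21.7 tilt 0.42 w 85.5 gf 0.0 F [ 0.4  0.6 -0.1] q7 0.56
mm [491.2  -8.5   6.5] row xyz [ 0.0384 -0.0007  0.0005] |row| mm 30.7 turn rotvec/5deg [ 0.08  0.03 -0.  ]
```

```bash

python3 -m pendant '{"xyz":[[0.0384,-0.0007,0],[0.0384,-0.0007,0],[0.0384,-0.0007,0],[0.0384,-0.0007,0],[0.0384,-0.0007,0],[0.0384,-0.0007,0],[0.0384,-0.0007,0],[0.0384,-0.0007,0]],"angular":[[0,0,0],[0,0,0],[0,0,0],[0,0,0],[0,0,0],[0,0,0],[0,0,0],[0,0,0]],"grip":[1,1,1,1,1,1,1,1]}'
python3 -m pendant '{"xyz":[[0.0384,-0.0007,0],[0.0384,-0.0007,0],[0.0384,-0.0007,0],[0.0384,-0.0007,0],[0.0384,-0.0007,0],[0.0384,-0.0007,0],[0.0384,-0.0007,0],[0.0384,-0.0007,0]],"angular":[[0,0,0],[0,0,0],[0,0,0],[0,0,0],[0,0,0],[0,0,0],[0,0,0],[0,0,0]],"grip":[1,1,1,1,1,1,1,1]}'
python3 -m pendant '{"xyz":[[0,0,0],[0,0,0],[0,0,0.01],[0,0,0.01],[0,0,0.01],[0,0,0.01],[0,0,0],[0,0,0]],"angular":[[0,0,0],[0,0,0],[0,0,0],[0,0,0],[0,0,0],[0,0,0],[0,0,0],[0,0,0]],"grip":[1,1,1,1,1,1,1,1]}'
python3 go.py 497 447.5 118.5 21.7 6
python3 - <<'E'
from h import *
n="top"; p,d=capture(n); P=cloud(n,d).reshape(-1,3)
Q=P[(np.hypot(*(P[:,:2]-[.684,-.005]).T)<.07)&(P[:,2]>.05)]; print(len(Q),rect(Q),np.percentile(Q[:,2],98))
T=Q[Q[:,2]>.135]; print("cap",rect(T))
E
```

```text
clock: 14.7
tcp_pos: [0.5888, 0.2226, 0.261]
eef_rot: [0.561, 0.828, 0.0, 0.0]
ft_force: [0.0, 0.6, -1.2]
gripper_width: 0.085
grasp_force: 0.0
clock: 15.5
tcp_pos: [0.4938, 0.4493, 0.261]
eef_rot: [0.561, 0.828, 0.0, 0.0]
ft_force: [-0.2, -0.4, -0.0]
gripper_width: 0.0852
grasp_force: 0.0
clock: 16.3
tcp_pos: [0.4944, 0.4481, 0.2281]
eef_rot: [0.561, 0.828, -0.0, -0.0]
ft_force: [0.6, 0.7, 0.5]
gripper_width: 0.0855
grasp_force: 0.0
clock 16.3 tcp [494.4 448.1 228.1] tool y 21.7 tilt 0.03 w 85.5 gf 0.0 F [0.6 0.7 0.5] q7 -0.2
mm [ -1.5   2.2 109.6] row xyz [-0.0003  0.0005  0.0228] |row| mm 18.3 turn rotvec/5deg [-0.  0. -0.]
669 (array([683.8,  -6.6]), array([93.6, 49.7]), 18.4) 0.14695584260871952
cap (array([683.8,  -6. ]), array([35. , 34.5]), 69.2)
```

The top camera puts the oblong flask 2 mm from its tray's centre. Next is the square flask.

```bash

python3 -m pendant '{"xyz":[[-0.0018,0.0028,0.0228],[0,0,0.0228],[0,0,0.0228],[0,0,0.0228],[0,0,0.0228],[0,0,0.0228],[0,0,0],[0,0,0]],"angular":[[0,0,0],[0,0,0],[0,0,0],[0,0,0],[0,0,0],[0,0,0],[0,0,0],[0,0,0]],"grip":[1,1,1,1,1,1,1,1]}' 60
python3 -m pendant '{"xyz":[[0,0,0],[0,0,0],[0,0,0],[0,0,0],[0,0,0],[0,0,0],[0,0,0],[0,0,0]],"angular":[[0,0,0],[0,0,0],[0,0,0],[0,0,0],[0,0,0],[0,0,0],[0,0,0],[0,0,0]],"grip":[-1,-1,-1,-1,-1,-1,-1,-1]}' 60
python3 -m pendant '{"xyz":[[0,0,0],[0,0,0],[0,0,0],[0,0,0],[0,0,0],[0,0,0],[0,0,0],[0,0,0]],"angular":[[0,0,0],[0,0,0],[0,0,0],[0,0,0],[0,0,0],[0,0,0],[0,0,0],[0,0,0]],"grip":[-1,-1,-1,-1,-1,-1,-1,-1]}'
python3 -m pendant '{"xyz":[[0,0,-0.01],[0,0,-0.03],[0,0,-0.03],[0,0,-0.03],[0,0,-0.03],[0,0,-0.03],[0,0,-0.03],[0,0,-0.02]],"angular":[[0,0,0],[0,0,0],[0,0,0],[0,0,0],[0,0,0],[0,0,0],[0,0,0],[0,0,0]],"grip":[-1,-1,-1,-1,-1,-1,-1,-1]}'
python3 -m pendant '{"xyz":[[0,0,0],[0,0,0],[0,0,0],[0,0,0],[0,0,0],[0,0,0],[0,0,0],[0,0,0]],"angular":[[0,0,0.7],[0,0,0.6],[0,0,0],[0,0,0],[0,0,0],[0,0,0],[0,0,0],[0,0,0]],"grip":[-1,-1,-1,-1,-1,-1,-1,-1]}'
python3 go.py 496 -82 288 15.2 16
python3 - <<'E'
from h import *
for n in("top","scene"):
    p,d=capture(n); P=cloud(n,d).reshape(-1,3); P=P[np.hypot(*(P[:,:2]-[.497,.447]).T)<.07]
    Q=P[(P[:,2]>.19)&(P[:,2]<.28)]; print(n,len(Q),rect(Q) if len(Q)>5 else "")
E
```

```text
clock: 17.15
tcp_pos: [0.4973, 0.4479, 0.1194]
eef_rot: [0.561, 0.828, 0.0, 0.0]
ft_force: [0.5, 0.3, 0.3]
gripper_width: 0.0853
grasp_force: 0.0
clock: 17.95
tcp_pos: [0.4975, 0.4482, 0.1198]
eef_rot: [0.561, 0.828, 0.001, 0.0]
ft_force: [0.1, -0.1, 6.7]
gripper_width: 0.0349
grasp_force: 60.4
clock: 18.75
tcp_pos: [0.4975, 0.4482, 0.1198]
eef_rot: [0.561, 0.828, 0.001, 0.0]
ft_force: [-0.4, 0.2, 5.9]
gripper_width: 0.0343
grasp_force: 60.4
clock: 19.55
tcp_pos: [0.497, 0.4476, 0.2885]
eef_rot: [0.561, 0.827, 0.0, 0.0]
ft_force: [-0.3, -0.4, -3.7]
gripper_width: 0.0343
grasp_force: 60.6
clock: 20.35
tcp_pos: [0.497, 0.4477, 0.2868]
eef_rot: [0.607, 0.794, -0.0, -0.0]
ft_force: [-0.1, -0.1, -4.3]
gripper_width: 0.0341
grasp_force: 60.7
clock 20.4 tcp [497.  447.7 286.8] tool y 15.2 tilt 0.0 w 34.1 gf 60.7 F [-0.1 -0.1 -4.3] q7 -0.32
mm [-510.9 -139.9   -1.2] row xyz [-0.0399 -0.0109 -0.0001] |row| mm 33.1 turn rotvec/5deg [-0.  0.  0.]
top 914 (array([495.4, 445.3]), array([77.9, 79.3]), 10.5)
scene 2198 (array([501. , 448.7]), array([77.2, 77.4]), 9.7)
```

```bash

python3 -m pendant '{"xyz":[[-0.0399,-0.0109,0],[-0.0399,-0.0109,0],[-0.0399,-0.0109,0],[-0.0399,-0.0109,0],[-0.0399,-0.0109,0],[-0.0399,-0.0109,0],[-0.0399,-0.0109,0],[-0.0399,-0.0109,0]],"angular":[[0,0,0],[0,0,0],[0,0,0],[0,0,0],[0,0,0],[0,0,0],[0,0,0],[0,0,0]],"grip":[-1,-1,-1,-1,-1,-1,-1,-1]}'
python3 -m pendant '{"xyz":[[-0.0399,-0.0109,0],[-0.0399,-0.0109,0],[-0.0399,-0.0109,0],[-0.0399,-0.0109,0],[-0.0399,-0.0109,0],[-0.0399,-0.0109,0],[-0.0399,-0.0109,0],[-0.0399,-0.0109,0]],"angular":[[0,0,0],[0,0,0],[0,0,0],[0,0,0],[0,0,0],[0,0,0],[0,0,0],[0,0,0]],"grip":[-1,-1,-1,-1,-1,-1,-1,-1]}'
python3 -m pendant '{"xyz":[[0,0,0],[0,0,0.025],[0,0,0.025],[0,0,0.025],[0,0,0.025],[0,0,0.025],[0,0,0.025],[0,0,0.025]],"angular":[[0,0,0],[0,0,0],[0,0,0],[0,0,0],[0,0,0],[0,0,0],[0,0,0],[0,0,0]],"grip":[-1,-1,-1,-1,-1,-1,-1,-1]}'
python3 go.py 496 -82 123.5 15.2 6
```

```text
clock: 21.25
tcp_pos: [0.4966, 0.1816, 0.2871]
eef_rot: [0.607, 0.794, 0.0, 0.0]
ft_force: [-0.5, 0.2, -3.2]
gripper_width: 0.0343
grasp_force: 60.9
clock: 22.05
tcp_pos: [0.4961, -0.0831, 0.2872]
eef_rot: [0.607, 0.794, 0.0, 0.0]
ft_force: [0.7, 0.4, -4.5]
gripper_width: 0.0344
grasp_force: 60.9
clock: 22.85
tcp_pos: [0.4966, -0.0813, 0.1463]
eef_rot: [0.607, 0.795, 0.0, 0.0]
ft_force: [0.6, 0.4, -2.9]
gripper_width: 0.0345
grasp_force: 61.1
clock 22.9 tcp [496.6 -81.3 146.3] tool y 15.2 tilt 0.05 w 34.5 gf 61.1 F [ 0.6  0.4 -2.9] q7 0.67
mm [-0.5 -0.7 22.8] row xyz [-0.0001 -0.0002  0.0048] |row| mm 3.8 turn rotvec/5deg [0.01 0.   0.  ]
```

```bash

python3 -m pendant '{"xyz":[[0,0,0.0046],[0,0,0.0046],[0,0,0.0046],[0,0,0.0046],[0,0,0.0046],[0,0,0.0046],[0,0,0],[0,0,0]],"angular":[[0,0,0],[0,0,0],[0,0,0],[0,0,0],[0,0,0],[0,0,0],[0,0,0],[0,0,0]],"grip":[-1,-1,-1,-1,-1,-1,-1,-1]}'
python3 -m pendant '{"xyz":[[0,0,0.001],[0,0,0],[0,0,0],[0,0,0],[0,0,0],[0,0,0],[0,0,0],[0,0,0]],"angular":[[0,0,0],[0,0,0],[0,0,0],[0,0,0],[0,0,0],[0,0,0],[0,0,0],[0,0,0]],"grip":[-1,-1,-1,-1,-1,-1,-1,-1]}'
python3 go.py 496 -82 123 15.2 6
```

```text
clock: 23.65
tcp_pos: [0.4962, -0.0817, 0.1247]
eef_rot: [0.607, 0.794, -0.0, -0.0]
ft_force: [0.7, 0.6, -3.4]
gripper_width: 0.0343
grasp_force: 60.9
clock: 24.45
tcp_pos: [0.4962, -0.0816, 0.1239]
eef_rot: [0.607, 0.794, 0.0, -0.0]
ft_force: [-0.8, -0.7, -3.6]
gripper_width: 0.0347
grasp_force: 60.9
clock 24.4 tcp [496.2 -81.6 123.9] tool y 15.2 tilt 0.0 w 34.7 gf 60.9 F [-0.8 -0.7 -3.6] q7 0.7
mm [-0.3 -0.3  0.9] row xyz [-0.0001 -0.0001  0.0002] |row| mm 0.2 turn rotvec/5deg [ 0. -0. -0.]
```

```bash

python3 -m pendant '{"xyz":[[0,0,0.0012],[0,0,0],[0,0,0],[0,0,0],[0,0,0],[0,0,0],[0,0,0],[0,0,0]],"angular":[[0,0,0],[0,0,0],[0,0,0],[0,0,0],[0,0,0],[0,0,0],[0,0,0],[0,0,0]],"grip":[-1,-1,-1,0,0.5,1,1,1]}'
python3 -m pendant '{"xyz":[[0,0,0],[0,0,0],[0,0,-0.01],[0,0,-0.03],[0,0,-0.04],[0,0,-0.04],[0,0,-0.04],[0,0,0]],"angular":[[0,0,0],[0,0,0],[0,0,0],[0,0,0],[0,0,0],[0,0,0],[0,0,0],[0,0,0]],"grip":[1,1,1,1,1,1,1,1]}'
python3 go.py 634 260.5 250 15.2 16
```

```text
clock: 25.25
tcp_pos: [0.4963, -0.0817, 0.1231]
eef_rot: [0.607, 0.794, 0.0, 0.0]
ft_force: [0.9, 0.1, 0.2]
gripper_width: 0.0856
grasp_force: 0.0
clock: 26.05
tcp_pos: [0.4984, -0.0825, 0.2553]
eef_rot: [0.608, 0.794, 0.002, 0.003]
ft_force: [0.6, -0.1, -0.7]
gripper_width: 0.0854
grasp_force: 0.0
clock 26.1 tcp [498.4 -82.5 255.3] tool y 15.2 tilt 0.4 w 85.4 gf 0.0 F [ 0.6 -0.1 -0.7] q7 0.55
mm [295.6 220.6   6.3] row xyz [0.0231 0.0172 0.0005] |row| mm 23.1 turn rotvec/5deg [ 0.08  0.02 -0.01]
```

```bash

python3 -m pendant '{"xyz":[[0.0231,0.0172,0],[0.0231,0.0172,0],[0.0231,0.0172,0],[0.0231,0.0172,0],[0.0231,0.0172,0],[0.0231,0.0172,0],[0.0231,0.0172,0],[0.0231,0.0172,0]],"angular":[[0,0,0],[0,0,0],[0,0,0],[0,0,0],[0,0,0],[0,0,0],[0,0,0],[0,0,0]],"grip":[1,1,1,1,1,1,1,1]}'
python3 -m pendant '{"xyz":[[0.0231,0.0172,0],[0.0231,0.0172,0],[0.0231,0.0172,0],[0.0231,0.0172,0],[0.0231,0.0172,0],[0.0231,0.0172,0],[0.0231,0.0172,0],[0.0231,0.0172,0]],"angular":[[0,0,0],[0,0,0],[0,0,0],[0,0,0],[0,0,0],[0,0,0],[0,0,0],[0,0,0]],"grip":[1,1,1,1,1,1,1,1]}'
python3 -m pendant '{"xyz":[[0,0,0],[0,0,0],[0,0,0.01],[0,0,0.01],[0,0,0.01],[0,0,0.01],[0,0,0],[0,0,0]],"angular":[[0,0,0],[0,0,0],[0,0,0],[0,0,0],[0,0,0],[0,0,0],[0,0,0],[0,0,0]],"grip":[1,1,1,1,1,1,1,1]}'
python3 go.py 634 260.5 107 15.2 6
python3 - <<'E'
from h import *
n="top"; p,d=capture(n); P=cloud(n,d).reshape(-1,3)
Q=P[(np.hypot(*(P[:,:2]-[.496,-.082]).T)<.07)&(P[:,2]>.05)]; print(len(Q),rect(Q),np.percentile(Q[:,2],98))
E
```

```text
clock: 26.85
tcp_pos: [0.564, 0.0911, 0.2509]
eef_rot: [0.607, 0.794, -0.0, -0.0]
ft_force: [0.4, 0.7, -0.4]
gripper_width: 0.0854
grasp_force: 0.0
clock: 27.65
tcp_pos: [0.6315, 0.2632, 0.2506]
eef_rot: [0.607, 0.795, -0.0, -0.0]
ft_force: [0.1, -0.2, 0.6]
gripper_width: 0.0854
grasp_force: 0.0
clock: 28.45
tcp_pos: [0.6311, 0.2613, 0.2188]
eef_rot: [0.607, 0.794, -0.0, -0.0]
ft_force: [0.5, -0.5, 1.1]
gripper_width: 0.0854
grasp_force: 0.0
clock 28.4 tcp [631.1 261.3 218.8] tool y 15.2 tilt 0.02 w 85.4 gf 0.0 F [ 0.5 -0.5  1.1] q7 0.1
mm [ -1.5   2.6 111.8] row xyz [-0.0003  0.0005  0.0233] |row| mm 18.6 turn rotvec/5deg [-0.  0. -0.]
902 (array([495.3, -81.6]), array([77.5, 77.4]), 10.3) 0.15243272992400914
```

The square flask sits about 3 mm from its tray's centre. Now the round one.

```bash

python3 -m pendant '{"xyz":[[-0.0018,0.0031,0.0232],[0,0,0.0232],[0,0,0.0232],[0,0,0.0232],[0,0,0.0232],[0,0,0.0232],[0,0,0],[0,0,0]],"angular":[[0,0,0],[0,0,0],[0,0,0],[0,0,0],[0,0,0],[0,0,0],[0,0,0],[0,0,0]],"grip":[1,1,1,1,1,1,1,1]}' 60
python3 -m pendant '{"xyz":[[0,0,0],[0,0,0],[0,0,0],[0,0,0],[0,0,0],[0,0,0],[0,0,0],[0,0,0]],"angular":[[0,0,0],[0,0,0],[0,0,0],[0,0,0],[0,0,0],[0,0,0],[0,0,0],[0,0,0]],"grip":[-1,-1,-1,-1,-1,-1,-1,-1]}' 60
python3 -m pendant '{"xyz":[[0,0,0],[0,0,0],[0,0,0],[0,0,0],[0,0,0],[0,0,0],[0,0,0],[0,0,0]],"angular":[[0,0,0],[0,0,0],[0,0,0],[0,0,0],[0,0,0],[0,0,0],[0,0,0],[0,0,0]],"grip":[-1,-1,-1,-1,-1,-1,-1,-1]}'
python3 -m pendant '{"xyz":[[0,0,-0.01],[0,0,-0.03],[0,0,-0.03],[0,0,-0.03],[0,0,-0.03],[0,0,-0.03],[0,0,-0.03],[0,0,-0.02]],"angular":[[0,0,0],[0,0,0],[0,0,0],[0,0,0],[0,0,0],[0,0,0],[0,0,0],[0,0,0]],"grip":[-1,-1,-1,-1,-1,-1,-1,-1]}'
python3 -m pendant '{"xyz":[[0,0,0],[0,0,0],[0,0,0],[0,0,0],[0,0,0],[0,0,0],[0,0,0],[0,0,0]],"angular":[[0,0,0],[0,0,0],[0,0,0],[0,0,0],[0,0,0],[0,0,0],[0,0,0],[0,0,0]],"grip":[-1,-1,-1,-1,-1,-1,-1,-1]}'
python3 go.py 605 -275 276 15.2 16
```

```text
clock: 29.3
tcp_pos: [0.6343, 0.2607, 0.1082]
eef_rot: [0.607, 0.794, 0.0, 0.0]
ft_force: [-0.2, 0.2, -0.1]
gripper_width: 0.0854
grasp_force: 0.0
clock: 30.1
tcp_pos: [0.6343, 0.2608, 0.1086]
eef_rot: [0.607, 0.794, 0.001, 0.0]
ft_force: [-1.8, -0.5, 5.8]
gripper_width: 0.0345
grasp_force: 59.6
clock: 30.9
tcp_pos: [0.6343, 0.2608, 0.1086]
eef_rot: [0.607, 0.794, 0.001, 0.0]
ft_force: [-2.2, -0.2, 5.2]
gripper_width: 0.0343
grasp_force: 59.6
clock: 31.7
tcp_pos: [0.6341, 0.2605, 0.2777]
eef_rot: [0.607, 0.794, 0.001, 0.0]
ft_force: [0.3, -0.2, -2.9]
gripper_width: 0.0345
grasp_force: 60.4
clock: 32.5
tcp_pos: [0.634, 0.2606, 0.2756]
eef_rot: [0.607, 0.794, -0.0, -0.0]
ft_force: [0.3, 0.7, -3.7]
gripper_width: 0.0344
grasp_force: 60.5
clock 32.5 tcp [634.  260.6 275.6] tool y 15.2 tilt 0.0 w 34.4 gf 60.5 F [ 0.3  0.7 -3.7] q7 0.08
mm [-5.093e+02 -1.683e+02 -4.000e-01] row xyz [-0.0398 -0.0132 -0.    ] |row| mm 33.5 turn rotvec/5deg [-0.  0. -0.]
```

```bash

python3 -m pendant '{"xyz":[[-0.0398,-0.0132,0],[-0.0398,-0.0132,0],[-0.0398,-0.0132,0],[-0.0398,-0.0132,0],[-0.0398,-0.0132,0],[-0.0398,-0.0132,0],[-0.0398,-0.0132,0],[-0.0398,-0.0132,0]],"angular":[[0,0,0],[0,0,0],[0,0,0],[0,0,0],[0,0,0],[0,0,0],[0,0,0],[0,0,0]],"grip":[-1,-1,-1,-1,-1,-1,-1,-1]}'
python3 -m pendant '{"xyz":[[-0.0398,-0.0132,0],[-0.0398,-0.0132,0],[-0.0398,-0.0132,0],[-0.0398,-0.0132,0],[-0.0398,-0.0132,0],[-0.0398,-0.0132,0],[-0.0398,-0.0132,0],[-0.0398,-0.0132,0]],"angular":[[0,0,0],[0,0,0],[0,0,0],[0,0,0],[0,0,0],[0,0,0],[0,0,0],[0,0,0]],"grip":[-1,-1,-1,-1,-1,-1,-1,-1]}'
python3 -m pendant '{"xyz":[[0,0,0],[0,0,0.025],[0,0,0.025],[0,0,0.025],[0,0,0.025],[0,0,0.025],[0,0,0.025],[0,0,0]],"angular":[[0,0,0],[0,0,0],[0,0,0],[0,0,0],[0,0,0],[0,0,0],[0,0,0],[0,0,0]],"grip":[-1,-1,-1,-1,-1,-1,-1,-1]}'
python3 go.py 605 -275 112 15.2 7
python3 - <<'E'
from h import *
for n in("top","scene"):
    p,d=capture(n); P=cloud(n,d).reshape(-1,3); P=P[np.hypot(*(P[:,:2]-[.605,-.275]).T)<.07]
    Q=P[(P[:,2]>.045)&(P[:,2]<.15)]; print(n,len(Q),rect(Q) if len(Q)>5 else "")
    cv2.imwrite(f"pics/{n}3.png",p[...,::-1])
E
```

```text
clock: 33.3
tcp_pos: [0.6191, -0.0087, 0.2759]
eef_rot: [0.607, 0.794, 0.0, 0.0]
ft_force: [1.1, 0.3, -2.4]
gripper_width: 0.0345
grasp_force: 60.5
clock: 34.1
tcp_pos: [0.6044, -0.2766, 0.2758]
eef_rot: [0.607, 0.794, 0.0, 0.0]
ft_force: [0.5, -0.3, -3.6]
gripper_width: 0.0346
grasp_force: 60.5
clock: 34.9
tcp_pos: [0.6032, -0.2737, 0.1529]
eef_rot: [0.607, 0.795, -0.0, -0.002]
ft_force: [-0.4, -0.2, -3.7]
gripper_width: 0.0338
grasp_force: 60.6
clock 34.9 tcp [ 603.2 -273.7  152.9] tool y 15.2 tilt 0.28 w 33.8 gf 60.6 F [-0.4 -0.2 -3.7] q7 0.97
mm [-1.9  1.6 40.9] row xyz [-0.0003  0.0003  0.0073] |row| mm 5.9 turn rotvec/5deg [-0.04 -0.04  0.01]
top 0 
scene 765 (array([ 610. , -263.6]), array([51.3, 67.8]), 61.0)
```

View pics/scene3.png

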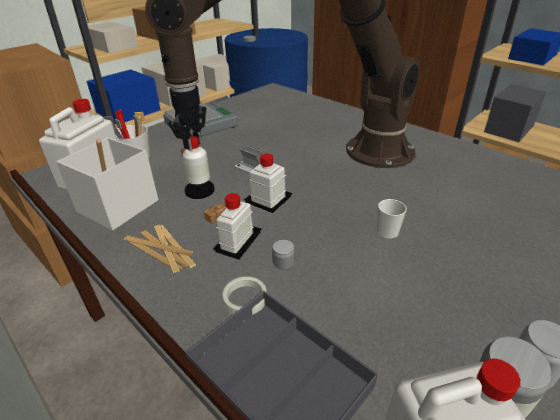

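The square and oblong flasks stand in their trays. The round flask is over its tray at about (198,170), so I lower it.

```bash

python3 -m pendant '{"xyz":[[-0.0018,0.0018,0.007],[0,0,0.007],[0,0,0.007],[0,0,0.007],[0,0,0.007],[0,0,0.007],[0,0,0.006],[0,0,0]],"angular":[[0,0,0],[0,0,0],[0,0,0],[0,0,0],[0,0,0],[0,0,0],[0,0,0],[0,0,0]],"grip":[-1,-1,-1,-1,-1,-1,-1,-1]}'
python3 -m pendant '{"xyz":[[0,0,0],[0,0,0],[0,0,0],[0,0,0],[0,0,0],[0,0,0],[0,0,0],[0,0,0]],"angular":[[0,0,0],[0,0,0],[0,0,0],[0,0,0],[0,0,0],[0,0,0],[0,0,0],[0,0,0]],"grip":[-1,-1,-1,-1,-1,-1,-1,-1]}'
python3 go.py 605 -275 112 15.2 1
```

```text
clock: 35.8
tcp_pos: [0.6058, -0.276, 0.1163]
eef_rot: [0.607, 0.794, -0.0, -0.001]
ft_force: [-0.1, -0.4, -2.6]
gripper_width: 0.0343
grasp_force: 60.6
clock: 36.6
tcp_pos: [0.6062, -0.2763, 0.1172]
eef_rot: [0.607, 0.794, 0.0, 0.0]
ft_force: [0.2, -0.6, -3.1]
gripper_width: 0.0341
grasp_force: 60.6
clock 36.6 tcp [ 606.2 -276.3  117.2] tool y 15.2 tilt 0.0 w 34.1 gf 60.6 F [ 0.2 -0.6 -3.1] q7 1.0
mm [ 1.6 -0.8  5.2] row xyz [ 0.0019 -0.0011  0.0065] |row| mm 5.5 turn rotvec/5deg [ 0. -0. -0.]
```

```bash

python3 -m pendant '{"xyz":[[0.0019,-0.001,0.0034],[0,0,0.0034],[0,0,0],[0,0,0],[0,0,0],[0,0,0],[0,0,0],[0,0,0]],"angular":[[0,0,0],[0,0,0],[0,0,0],[0,0,0],[0,0,0],[0,0,0],[0,0,0],[0,0,0]],"grip":[-1,-1,-1,-1,-1,-1,-1,-1]}'
python3 -m pendant '{"xyz":[[0,0,0],[0,0,0],[0,0,0],[0,0,0],[0,0,0],[0,0,0],[0,0,0],[0,0,0]],"angular":[[0,0,0],[0,0,0],[0,0,0],[0,0,0],[0,0,0],[0,0,0],[0,0,0],[0,0,0]],"grip":[0,0,0.5,1,1,1,1,1]}'
python3 -m pendant '{"xyz":[[0,0,-0.01],[0,0,-0.03],[0,0,-0.04],[0,0,-0.04],[0,0,-0.04],[0,0,-0.02],[0,0,0],[0,0,0]],"angular":[[0,0,0],[0,0,0],[0,0,0],[0,0,0],[0,0,0],[0,0,0],[0,0,0],[0,0,0]],"grip":[1,1,1,1,1,1,1,1]}'
python3 go.py 507 -442 240 15.2 8
```

```text
clock: 37.4
tcp_pos: [0.6051, -0.2749, 0.1117]
eef_rot: [0.607, 0.794, 0.0, -0.0]
ft_force: [0.0, 0.0, -3.6]
gripper_width: 0.0343
grasp_force: 60.9
clock: 38.2
tcp_pos: [0.6051, -0.275, 0.1118]
eef_rot: [0.607, 0.794, 0.0, -0.0]
ft_force: [-0.6, -1.2, -0.4]
gripper_width: 0.0853
grasp_force: 0.0
clock: 39.0
tcp_pos: [0.605, -0.2749, 0.2559]
eef_rot: [0.607, 0.794, 0.0, 0.0]
ft_force: [0.8, 0.0, 0.1]
gripper_width: 0.0854
grasp_force: 0.0
clock 39.0 tcp [ 605.  -274.9  255.9] tool y 15.2 tilt 0.03 w 85.4 gf 0.0 F [0.8 0.  0.1] q7 0.92
mm [-135.6 -138.4   15.8] row xyz [-0.0212 -0.0216  0.0025] |row| mm 24.3 turn rotvec/5deg [ 0.01 -0.   -0.  ]
```

```bash

python3 -m pendant '{"xyz":[[-0.0212,-0.0216,0],[-0.0212,-0.0216,0],[-0.0212,-0.0216,0],[-0.0212,-0.0216,0],[-0.0212,-0.0216,0],[-0.0212,-0.0216,0],[-0.0212,-0.0216,0],[-0.0212,-0.0216,0]],"angular":[[0,0,0],[0,0,0],[0,0,0],[0,0,0],[0,0,0],[0,0,0],[0,0,0],[0,0,0]],"grip":[1,1,1,1,1,1,1,1]}'
python3 -m pendant '{"xyz":[[0,0,0],[0,0,0.01],[0,0,0.02],[0,0,0.02],[0,0,0.01],[0,0,0],[0,0,0],[0,0,0]],"angular":[[0,0,1],[0,0,1],[0,0,1],[0,0,1],[0,0,1],[0,0,1],[0,0,1],[0,0,0.7]],"grip":[1,1,1,1,1,1,1,1]}'
python3 -m pendant '{"xyz":[[0,0,0],[0,0,0],[0,0,0],[0,0,0],[0,0,0],[0,0,0],[0,0,0],[0,0,0]],"angular":[[0,0,0],[0,0,0],[0,0,0],[0,0,0],[0,0,0],[0,0,0],[0,0,0],[0,0,0]],"grip":[1,1,1,1,1,1,1,1]}'
python3 go.py 507 -442 75 -23 7
python3 - <<'E'
from h import *
n="top"; p,d=capture(n); P=cloud(n,d).reshape(-1,3)
Q=P[(np.hypot(*(P[:,:2]-[.605,-.275]).T)<.06)&(P[:,2]>.05)]; print(len(Q),rect(Q),np.percentile(Q[:,2],98)); T=Q[Q[:,2]>.13];print(rect(T))
n="scene"; p,d=capture(n); cv2.imwrite("pics/c4.png",cv2.resize(p[100:220,130:290,::-1],(800,600),interpolation=cv2.INTER_CUBIC))
E
```

```text
clock: 39.8
tcp_pos: [0.5062, -0.4423, 0.2541]
eef_rot: [0.607, 0.794, 0.0, -0.001]
ft_force: [-0.3, -0.2, 0.8]
gripper_width: 0.0853
grasp_force: 0.0
clock: 40.6
tcp_pos: [0.5066, -0.4415, 0.206]
eef_rot: [0.836, 0.548, -0.0, -0.001]
ft_force: [-0.0, -0.4, 0.2]
gripper_width: 0.0856
grasp_force: 0.0
clock: 41.4
tcp_pos: [0.5072, -0.4422, 0.2078]
eef_rot: [0.835, 0.55, 0.0, 0.0]
ft_force: [-0.1, 0.0, 0.6]
gripper_width: 0.0852
grasp_force: 0.0
clock 41.4 tcp [ 507.2 -442.2  207.8] tool y -23.3 tilt 0.01 w 85.2 gf 0.0 F [-0.1  0.   0.6] q7 0.67
mm [ 1.000e-01 -3.000e-01  1.328e+02] row xyz [ 0.     -0.0001  0.0237] |row| mm 19.0 turn rotvec/5deg [ 0.   -0.   -0.06]
576 (array([ 601.1, -273.3]), array([67.8, 65.4]), 54.6) 0.14102289606907958
(array([ 604.2, -274.6]), array([33.8, 35.7]), 86.9)
```

View pics/c4.png

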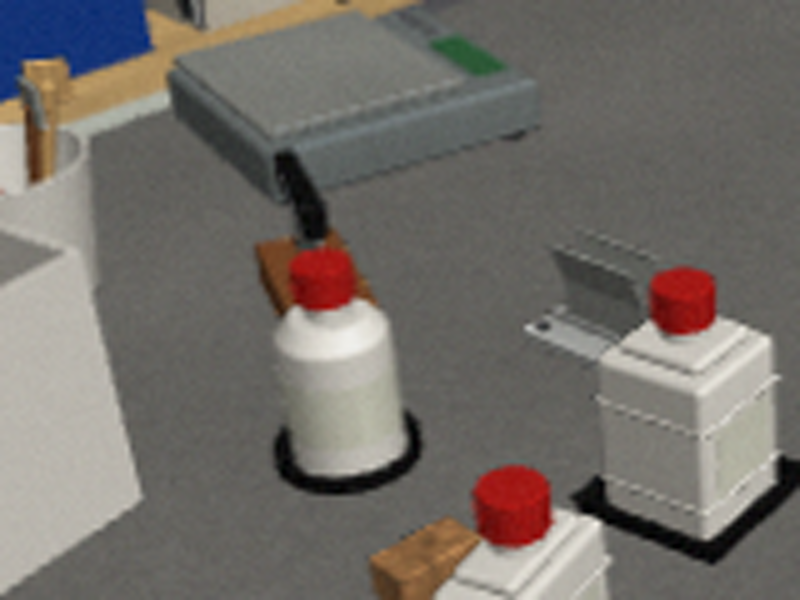

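The round flask is in its tray. I expect the gripper near the top edge of the crop, so I check where it really is before descending.

```bash
python3 - <<'E'
from h import *
for n in("scene","top"):
    p,d=capture(n); P=cloud(n,d).reshape(-1,3)
    for a,b in((.2,.225),(.225,.24),(.24,.26)):
        Q=P[(np.hypot(*(P[:,:2]-[.507,-.442]).T)<.09)&(P[:,2]>a)&(P[:,2]<b)]; print(n,a,len(Q),rect(Q) if len(Q)>4 else "")
    cv2.imwrite(f"pics/{n}5.png",p[...,::-1])
E
```

```text
scene 0.2 8 (array([ 510.1, -437.9]), array([14.8, 97. ]), 66.7)
scene 0.225 45 (array([ 509., -437.]), array([ 21.8, 112.5]), 67.3)
scene 0.24 65 (array([ 507.8, -440.4]), array([ 24.9, 114.4]), 64.1)
top 0.2 0 
top 0.225 0 
top 0.24 0
```

View pics/scene5.png

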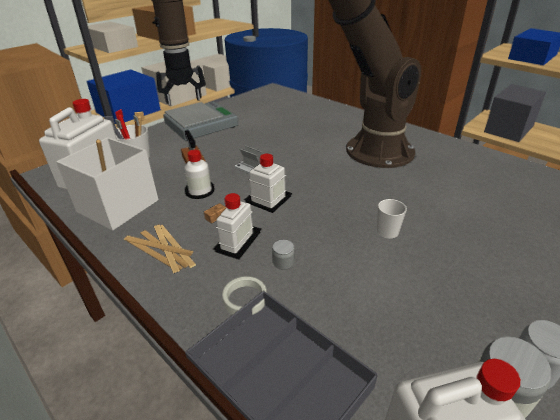

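The gripper is at (183,80), right above the spreader's grip at (190,140). The centres agree within 2 mm in the same camera.

```bash

python3 -m pendant '{"xyz":[[0,0,0.0234],[0,0,0.0234],[0,0,0.0234],[0,0,0.0234],[0,0,0.0234],[0,0,0.0234],[0,0,0.0234],[0,0,0]],"angular":[[0,0,0],[0,0,0],[0,0,0],[0,0,0],[0,0,0],[0,0,0],[0,0,0],[0,0,0]],"grip":[1,1,1,1,1,1,1,1]}' 100
python3 -m pendant '{"xyz":[[0,0,0],[0,0,0],[0,0,0],[0,0,0],[0,0,0],[0,0,0],[0,0,0],[0,0,0]],"angular":[[0,0,0],[0,0,0],[0,0,0],[0,0,0],[0,0,0],[0,0,0],[0,0,0],[0,0,0]],"grip":[-0.3,-0.3,-0.3,-1,-1,-1,-1,-1]}' 60
python3 -m pendant '{"xyz":[[0,0,0],[0,0,0],[0,0,0],[0,0,0],[0,0,0],[0,0,0],[0,0,0],[0,0,0]],"angular":[[0,0,0],[0,0,0],[0,0,0],[0,0,0],[0,0,0],[0,0,0],[0,0,0],[0,0,0]],"grip":[-1,-1,-1,-1,-1,-1,-1,-1]}' 110
python3 go.py 507 -442 200 -23 8
```

```text
clock: 42.4
tcp_pos: [0.5063, -0.4408, 0.0742]
eef_rot: [0.835, 0.55, -0.001, -0.002]
ft_force: [0.7, -0.1, -0.3]
gripper_width: 0.0851
grasp_force: 0.0
clock: 43.2
tcp_pos: [0.5076, -0.4425, 0.0774]
eef_rot: [0.835, 0.55, 0.0, 0.0]
ft_force: [-0.1, 0.4, 6.4]
gripper_width: 0.015
grasp_force: 58.7
clock: 44.0
tcp_pos: [0.5076, -0.4425, 0.0775]
eef_rot: [0.835, 0.55, 0.0, 0.0]
ft_force: [-0.1, 0.6, 6.8]
gripper_width: 0.014
grasp_force: 107.3
clock 44.0 tcp [ 507.6 -442.5   77.5] tool y -23.3 tilt 0.07 w 14.0 gf 107.3 F [-0.1  0.6  6.8] q7 0.75
mm [   0.2   -0.6 -122.5] row xyz [ 0.     -0.0001 -0.0191] |row| mm 15.3 turn rotvec/5deg [ 0.01  0.   -0.06]
```

```bash

python3 -m pendant '{"xyz":[[0,0,-0.005],[0,0,-0.01],[0,0,-0.015],[0,0,-0.025],[0,0,-0.025],[0,0,-0.025],[0,0,-0.025],[0,0,-0.023]],"angular":[[0,0,0],[0,0,0],[0,0,0],[0,0,0],[0,0,0],[0,0,0],[0,0,0],[0,0,0]],"grip":[-1,-1,-1,-1,-1,-1,-1,-1]}'
python3 go.py 402 -255 200 5.2 8
python3 -m pendant '{"xyz":[[0,0,0],[0,0,0],[0,0,0],[0,0,0],[0,0,0],[0,0,0],[0,0,0],[0,0,0]],"angular":[[0,0,-0.8],[0,0,-0.8],[0,0,-0.8],[0,0,-0.8],[0,0,-0.8],[0,0,-0.8],[0,0,-0.8],[0,0,-0.1]],"grip":[-1,-1,-1,-1,-1,-1,-1,-1]}'
python3 -m pendant '{"xyz":[[0,0,0],[0,0,0],[0,0,0],[0,0,0],[0,0,0],[0,0,0],[0,0,0],[0,0,0]],"angular":[[0,0,0],[0,0,0],[0,0,0],[0,0,0],[0,0,0],[0,0,0],[0,0,0],[0,0,0]],"grip":[-1,-1,-1,-1,-1,-1,-1,-1]}'
python3 go.py 402 -255 200 5.2 8
```

```text
clock: 44.8
tcp_pos: [0.5067, -0.4423, 0.2009]
eef_rot: [0.836, 0.549, -0.0, 0.0]
ft_force: [-0.5, -0.8, -1.3]
gripper_width: 0.0145
grasp_force: 107.8
clock 44.8 tcp [ 506.7 -442.3  200.9] tool y -23.3 tilt 0.01 w 14.5 gf 107.8 F [-0.5 -0.8 -1.3] q7 0.67
mm [ 130.5 -170.3    0.9] row xyz [ 0.0204 -0.0266  0.0001] |row| mm 26.8 turn rotvec/5deg [-0.    0.   -5.71]
clock: 45.6
tcp_pos: [0.5066, -0.4424, 0.1999]
eef_rot: [0.674, 0.739, -0.0, -0.0]
ft_force: [0.2, -0.5, -1.7]
gripper_width: 0.0142
grasp_force: 107.7
clock: 46.4
tcp_pos: [0.5072, -0.4422, 0.1991]
eef_rot: [0.674, 0.738, 0.0, -0.0]
ft_force: [0.6, -0.8, -1.8]
gripper_width: 0.0141
grasp_force: 107.7
clock 46.4 tcp [ 507.2 -442.2  199.1] tool y 5.2 tilt 0.0 w 14.1 gf 107.7 F [ 0.6 -0.8 -1.8] q7 1.09
mm [196.  -87.9  -0.9] row xyz [ 0.0306 -0.0137 -0.0001] |row| mm 26.8 turn rotvec/5deg [ 0. -0. -0.]
```

```bash

python3 -m pendant '{"xyz":[[0.0306,-0.0137,0],[0.0306,-0.0137,0],[0.0306,-0.0137,0],[0.0306,-0.0137,0],[0.0306,-0.0137,0],[0.0306,-0.0137,0],[0.0306,-0.0137,0],[0.0306,-0.0137,0]],"angular":[[0,0,0],[0,0,0],[0,0,0],[0,0,0],[0,0,0],[0,0,0],[0,0,0],[0,0,0]],"grip":[-1,-1,-1,-1,-1,-1,-1,-1]}'
python3 -m pendant '{"xyz":[[0,0,0],[0,0,0],[0,0,0.01],[0,0,0.01],[0,0,0.01],[0,0,0],[0,0,0],[0,0,0]],"angular":[[0,0,0],[0,0,0],[0,0,0],[0,0,0],[0,0,0],[0,0,0],[0,0,0],[0,0,0]],"grip":[-1,-1,-1,-1,-1,-1,-1,-1]}'
python3 go.py 402 -255 150 5.2 1
python3 - <<'E'
from h import *
for n in("scene","top"):
    p,d=capture(n); P=cloud(n,d).reshape(-1,3); P=P[np.hypot(*(P[:,:2]-[.402,-.255]).T)<.08]
    for a,b in((.045,.058),(.06,.08),(.105,.115),(.115,.13),(.13,.17),(.175,.2)):
        Q=P[(P[:,2]>a)&(P[:,2]<b)]; print(n,a,len(Q),rect(Q) if len(Q)>4 else "")
    cv2.imwrite(f"pics/{n}6.png",p[...,::-1])
cv2.imwrite("pics/c6.png",cv2.resize(cv2.imread("pics/scene6.png")[90:210,200:360],(800,600),interpolation=cv2.INTER_CUBIC))
E
```

```text
clock: 47.2
tcp_pos: [0.4016, -0.2543, 0.1992]
eef_rot: [0.674, 0.738, 0.0, 0.0]
ft_force: [-0.8, 0.3, -1.8]
gripper_width: 0.0141
grasp_force: 107.6
clock: 48.0
tcp_pos: [0.4022, -0.2554, 0.1752]
eef_rot: [0.674, 0.738, -0.0, 0.0]
ft_force: [-0.6, 0.7, -1.4]
gripper_width: 0.0142
grasp_force: 107.7
clock 48.0 tcp [ 402.2 -255.4  175.2] tool y 5.2 tilt 0.01 w 14.2 gf 107.7 F [-0.6  0.7 -1.4] q7 0.87
mm [ 0.4 -0.2 25.2] row xyz [ 0.0005 -0.0002  0.0315] |row| mm 25.2 turn rotvec/5deg [-0.  0. -0.]
scene 0.045 57 (array([ 403.1, -254.1]), array([22.2, 70.1]), 2.3)
scene 0.06 108 (array([ 403.1, -255.4]), array([36.3, 76.4]), 2.6)
scene 0.105 70 (array([ 405.4, -256. ]), array([ 7.3, 97.3]), 5.4)
scene 0.115 95 (array([ 404.9, -254.6]), array([ 8.3, 97.2]), 5.9)
scene 0.13 256 (array([ 404.1, -257.5]), array([ 8.3, 98.2]), 4.1)
scene 0.175 179 (array([ 405.5, -256.2]), array([38.2, 98.6]), 20.9)
top 0.045 14 (array([ 397.6, -226.2]), array([15.8, 15.6]), 73.4)
top 0.06 11 (array([ 411.4, -222.8]), array([5.2, 9.6]), 4.5)
top 0.105 2 
top 0.115 1 
top 0.13 7 (array([ 395.9, -212.6]), array([6.3, 2.5]), 72.4)
top 0.175 13 (array([ 400.1, -211.9]), array([ 8.8, 19.5]), 57.7)
```

View pics/c6.png

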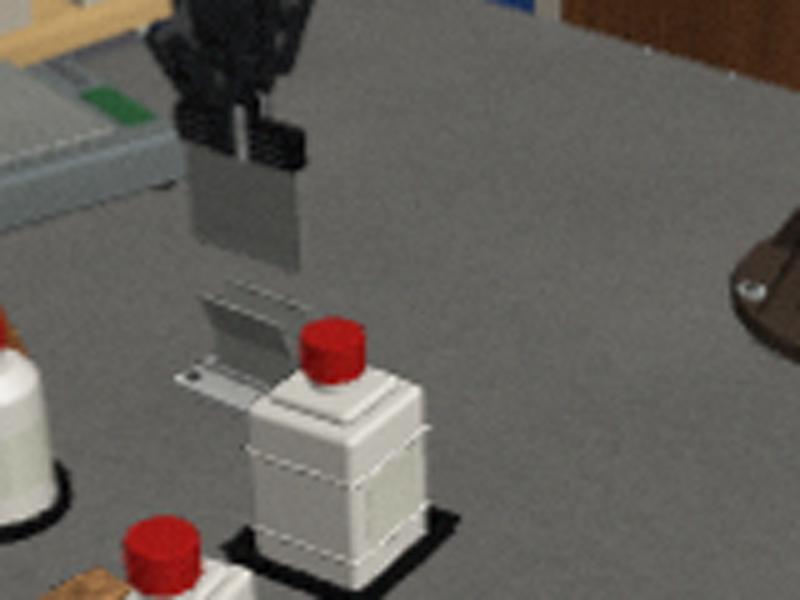

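The blade hangs squarely over the clip's mouth, parallel within about 1° and offset 1–2 mm. I press down.

```bash

python3 -m pendant '{"xyz":[[0,0,0.01],[0,0,0.01],[0,0,0.01],[0,0,0.01],[0,0,0.01],[0,0,0.01],[0,0,0.01],[0,0,0]],"angular":[[0,0,0],[0,0,0],[0,0,0],[0,0,0],[0,0,0],[0,0,0],[0,0,0],[0,0,0]],"grip":[-1,-1,-1,-1,-1,-1,-1,-1]}'
python3 -m pendant '{"xyz":[[0,0,0.005],[0,0,0.005],[0,0,0.005],[0,0,0.005],[0,0,0.005],[0,0,0],[0,0,0],[0,0,0]],"angular":[[0,0,0],[0,0,0],[0,0,0],[0,0,0],[0,0,0],[0,0,0],[0,0,0],[0,0,0]],"grip":[-1,-1,-1,-1,-1,-1,-1,-1]}'
python3 go.py 402 -255 81.5 5.2 6
```

```text
clock: 48.9
tcp_pos: [0.4016, -0.2548, 0.1181]
eef_rot: [0.674, 0.738, -0.0, -0.001]
ft_force: [-0.8, -0.3, -1.6]
gripper_width: 0.0138
grasp_force: 107.7
clock: 49.7
tcp_pos: [0.402, -0.255, 0.099]
eef_rot: [0.674, 0.738, -0.0, -0.0]
ft_force: [0.6, -0.8, -4.0]
gripper_width: 0.0141
grasp_force: 107.4
clock 49.7 tcp [ 402. -255.   99.] tool y 5.2 tilt 0.02 w 14.1 gf 107.4 F [ 0.6 -0.8 -4. ] q7 0.99
mm [ 0.  -0.  17.5] row xyz [ 0.     -0.      0.0036] |row| mm 2.9 turn rotvec/5deg [-0. -0.  0.]
```

```bash

python3 -m pendant '{"xyz":[[0,0,0.004],[0,0,0.004],[0,0,0.004],[0,0,0.003],[0,0,0.003],[0,0,0.002],[0,0,0.001],[0,0,0]],"angular":[[0,0,0],[0,0,0],[0,0,0],[0,0,0],[0,0,0],[0,0,0],[0,0,0],[0,0,0]],"grip":[-1,-1,-1,-1,-1,-1,-1,-1]}'
python3 go.py 402 -255 81.5 5.2 6
```

```text
clock: 50.5
tcp_pos: [0.4021, -0.2551, 0.0822]
eef_rot: [0.674, 0.738, -0.0, -0.0]
ft_force: [0.4, -0.9, -2.7]
gripper_width: 0.014
grasp_force: 107.7
clock 50.5 tcp [ 402.1 -255.1   82.2] tool y 5.2 tilt 0.01 w 14.0 gf 107.7 F [ 0.4 -0.9 -2.7] q7 1.01
mm [ 0.1 -0.1  0.7] row xyz [ 0.     -0.      0.0001] |row| mm 0.1 turn rotvec/5deg [-0. -0.  0.]
```

```bash

python3 -m pendant '{"xyz":[[0,0,0.001],[0,0,0.001],[0,0,0],[0,0,0],[0,0,0],[0,0,0],[0,0,0],[0,0,0]],"angular":[[0,0,0],[0,0,0],[0,0,0],[0,0,0],[0,0,0],[0,0,0],[0,0,0],[0,0,0]],"grip":[-1,-1,-1,-1,-1,-1,-1,-1]}'
python3 -m pendant '{"xyz":[[0,0,0.001],[0,0,0.001],[0,0,0],[0,0,0],[0,0,0],[0,0,0],[0,0,0],[0,0,0]],"angular":[[0,0,0],[0,0,0],[0,0,0],[0,0,0],[0,0,0],[0,0,0],[0,0,0],[0,0,0]],"grip":[-1,-1,-1,-1,-1,-1,-1,-1]}'
python3 - <<'E'
from h import *
n="scene"; p,d=capture(n); P=cloud(n,d).reshape(-1,3); P=P[np.hypot(*(P[:,:2]-[.402,-.255]).T)<.08]
for a,b in((.045,.058),(.06,.075),(.085,.11)):
    Q=P[(P[:,2]>a)&(P[:,2]<b)]; print(n,a,len(Q),rect(Q) if len(Q)>4 else "")
cv2.imwrite("pics/c7.png",cv2.resize(p[90:210,200:360,::-1],(800,600),interpolation=cv2.INTER_CUBIC))
E
```

```text
clock: 51.3
tcp_pos: [0.4024, -0.2551, 0.0814]
eef_rot: [0.674, 0.738, 0.0, 0.0]
ft_force: [-2.0, 1.4, 13.2]
gripper_width: 0.0139
grasp_force: 109.9
clock: 52.1
tcp_pos: [0.4027, -0.2552, 0.0812]
eef_rot: [0.674, 0.738, 0.001, 0.0]
ft_force: [-7.8, 7.2, 42.1]
gripper_width: 0.0141
grasp_force: 114.2
scene 0.045 51 (array([ 409.7, -259.1]), array([13.3, 88.1]), 5.2)
scene 0.06 114 (array([ 409.9, -257.2]), array([33.3, 98.3]), 13.5)
scene 0.085 190 (array([ 405.8, -254.6]), array([40.3, 98.1]), 21.1)
```

View pics/c7.png

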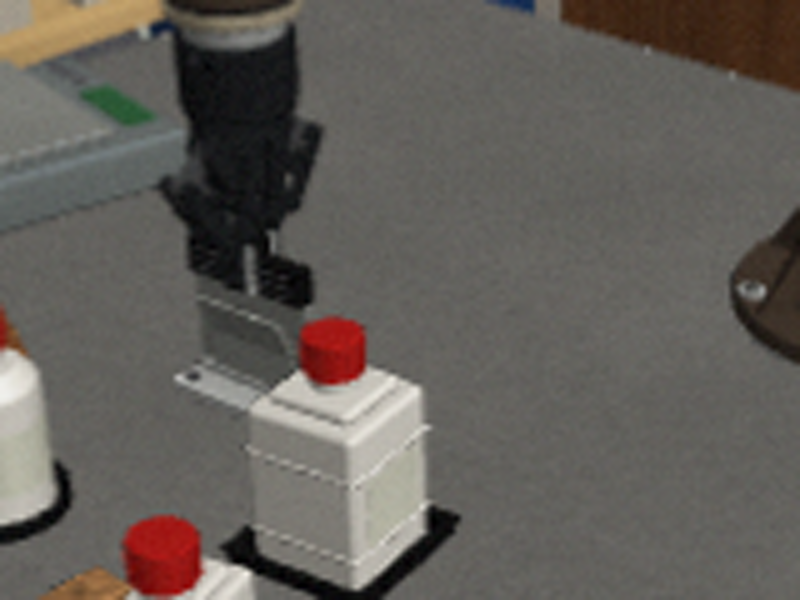

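It hit a hard stop at TCP z 81.3 mm, where home was expected at 81.5 mm, so the blade is home. I ease off, release, rise and look.

```bash

python3 -m pendant '{"xyz":[[0,0,-0.002],[0,0,-0.0008],[0,0,0],[0,0,0],[0,0,0],[0,0,0],[0,0,0],[0,0,0]],"angular":[[0,0,0],[0,0,0],[0,0,0],[0,0,0],[0,0,0],[0,0,0],[0,0,0],[0,0,0]],"grip":[-1,-1,-1,-1,0,0,0.5,1]}'
python3 -m pendant '{"xyz":[[0,0,0],[0,0,0],[0,0,0],[0,0,0],[0,0,-0.01],[0,0,-0.02],[0,0,-0.03],[0,0,-0.03]],"angular":[[0,0,0],[0,0,0],[0,0,0],[0,0,0],[0,0,0],[0,0,0],[0,0,0],[0,0,0]],"grip":[1,1,1,1,1,1,1,1]}'
python3 -m pendant '{"xyz":[[0,0,-0.05],[0,0,-0.05],[0,0,-0.05],[0,0,-0.05],[0,0,0],[0,0,0],[0,0,0],[0,0,0]],"angular":[[0,0,0],[0,0,0],[0,0,0],[0,0,0],[0,0,0],[0,0,0],[0,0,0],[0,0,0]],"grip":[1,1,1,1,1,1,1,1]}'
python3 - <<'E'
from h import *
for n in("scene","top"):
    p,d=capture(n); A=cloud(n,d).reshape(-1,3); P=A[np.hypot(*(A[:,:2]-[.402,-.255]).T)<.08]
    for a,b in((.006,.015),(.045,.058),(.06,.075),(.085,.125)):
        Q=P[(P[:,2]>a)&(P[:,2]<b)]; print(n,a,len(Q),rect(Q) if len(Q)>4 else "",np.percentile(Q[:,2],[50,95]).round(4) if len(Q) else "")
    for k,c,h in(("cup",(.384,.26),.06),("tin",(.658,.134),.045),("sq",(.496,-.082),.06),("ob",(.684,-.005),.06),("ro",(.605,-.275),.06)):
        Q=A[(np.hypot(*(A[:,:2]-c).T)<.06)&(A[:,2]>h)&(A[:,2]<.16)]; print(k,len(Q),rect(Q) if len(Q)>4 else "")
    cv2.imwrite(f"pics/{n}8.png",p[...,::-1])
E
```

```text
clock: 52.95
tcp_pos: [0.4021, -0.2551, 0.0813]
eef_rot: [0.674, 0.738, -0.0, -0.0]
ft_force: [-0.3, -0.3, 0.8]
gripper_width: 0.0705
grasp_force: 0.0
clock: 53.75
tcp_pos: [0.4018, -0.2552, 0.1545]
eef_rot: [0.675, 0.738, -0.0, -0.0]
ft_force: [0.7, 0.1, -0.5]
gripper_width: 0.0858
grasp_force: 0.0
clock: 54.55
tcp_pos: [0.4015, -0.2547, 0.3124]
eef_rot: [0.674, 0.738, -0.0, -0.001]
ft_force: [0.1, 0.2, -1.5]
gripper_width: 0.0855
grasp_force: 0.0
scene 0.006 103 (array([ 424.6, -271.4]), array([29.8, 68.9]), 2.6) [0.0097 0.0139]
scene 0.045 50 (array([ 409.1, -258.3]), array([13.1, 89.2]), 6.1) [0.0516 0.0567]
scene 0.06 122 (array([ 410.1, -255.8]), array([33.8, 93.8]), 16.3) [0.0683 0.0739]
scene 0.085 213 (array([ 405.2, -254.2]), array([20.2, 99.3]), 5.2) [0.1003 0.108 ]
cup 410 (array([387.6, 261.3]), array([72.5, 70.8]), 17.2)
tin 258 (array([660.1, 132.9]), array([48.1, 47.2]), 9.6)
sq 935 (array([498.9, -80.5]), array([77.6, 77.8]), 11.0)
ob 1014 (array([688.2,  -5.7]), array([93.2, 48.9]), 18.6)
ro 534 (array([ 609.9, -265. ]), array([51. , 67.3]), 64.9)
top 0.006 423 (array([ 411.4, -253.5]), array([136.3, 139.6]), 31.9) [0.0106 0.0143]
top 0.045 28 (array([ 393.4, -250.1]), array([80.6,  7.1]), 87.7) [0.0554 0.0575]
top 0.06 119 (array([ 400.6, -250.4]), array([35.4, 80.3]), 4.7) [0.0695 0.074 ]
top 0.085 249 (array([ 400.3, -255.6]), array([17.1, 96. ]), 5.1) [0.1082 0.1132]
cup 196 (array([383.2, 259. ]), array([70.4, 71.3]), 1.8)
tin 239 (array([657.8, 134.3]), array([50.1, 47.8]), 50.1)
sq 887 (array([494.6, -81.5]), array([76.8, 77. ]), 10.6)
ob 647 (array([683.7,  -6.1]), array([92.7, 49.3]), 19.0)
ro 547 (array([ 600.9, -273.1]), array([68. , 63.7]), 53.1)
```

View pics/scene8.png

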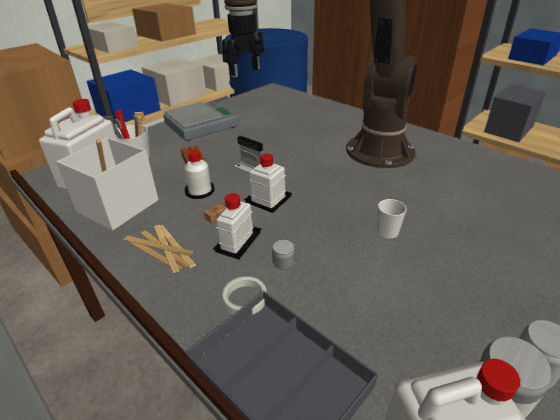

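The view shows all three flasks upright in their trays and the spreader in the clip at (250,152). Its top is at 108 mm, as it should be when home. The cup and tin have not moved.

```bash
python3 -c "
from bench import r
print(r.sign_off())"
```

```text
the job is handed in; nothing more can be done
None
```

The job is handed in at about 55 s of the 144 s, with no verdict returned: by the last camera check, the three flasks stand upright in their trays within about 5 mm of centre, the spreader is fully home in the clip, and the cup and tin have not moved.

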